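# Pack the reagent box and pile the culture dishes

## Robot

A 6-joint arm with a two-finger parallel gripper is mounted at the origin on the work surface. World frame = base frame: x ahead of the robot, y to its left, z up, the work surface at z = 0. Lengths are in mm, angles in rad, forces in N, time in s.
With the tool pointing down it reaches from about 400 to 925 mm from the base axis. Payload 12.5 kg.
Tool frame: the origin (TCP) lies at the very end of the fingers, on their centre line; the grasp point (between the pads) lies 19 mm behind it; z points along the fingers, x is the direction in which the jaws open and shut, and the axes are right-handed (so a half turn about z gives the same grasp; the last joint's range is limited). The gripper opens to 95 mm and grips with 3 to 60 N. Pads are 20 mm wide; open, the fingers measure 119 mm over their backs; the gripper's body (75 mm by 180 mm) begins 59 mm behind the grasp point.
Start: joints at [-1.208, 0.491, 1.559, -0, 1.092, -0.106], TCP at [282.409, -557.577, 214.661] pointing down, gripper open.
Joint ranges: [-3.1, 3.1], [-0.84, 2.19], [0.05, 2.79], [-1.13, 4.28], [0.06, 2.93], [-2.69, 2.69]. Speed limits (rad/s): [2.22, 2.22, 2.79, 3.14, 3.14, 3.14].

## Interface

Orientations are given as [roll, pitch, yaw] about the fixed x, y, z axes, in that order (R = Rz(yaw) Ry(pitch) Rx(roll)).
In Python, from cell import env gives the robot as it stands.
- The arm moves only by the tool arm_command, never from a script. Its argument "motion" is one flat list of numbers, 7 for each row, row after row: the opening, from -1 (shut) to 1 (fully open), then the shift along the tool's x, y, z in mm, then the turn, a rotation vector about the tool's x, y, z in degrees. In form: [fingers, dx, dy, dz, rx, ry, rz, fingers, dx, dy, dz, rx, ry, rz, ...]. A call has 1 to 20 rows; each row is the pose to reach, as a shift and turn from the pose commanded when the call began, along the tool's axes at that moment; what a row does not reach only later rows make up. A row lasts 1/10 s, in which the tool goes at most 50 mm and 8.59 degrees, less where a joint would pass 70% of its speed; a pose out of reach is approached as far as the arm can. A call with a gripper value outside its range is refused whole. The fingers move at their own pace and stop on an object; the grip force is fixed at half the most. Time passes only in rows, so rows that repeat a pose let the fingers close. It gives the time, the measured TCP pose, the force and the opening at its end, in the units of the state.
- env.state(): the state, without advancing time (a new reading comes with each control period).
- env.read_camera(name): name is "scene" or "side" or "wrist"; returns (picture, depth): 420x560x3 uint8, red, green, blue; 420x560 float32, mm along the optical axis (not along the pixel's ray), 0 where there is no reading.
- env.calibration(name): a dict with "fx", "fy", "cx", "cy" (pixels), "cam_to_world" (4x4, takes a point from camera to world coordinates). Camera axes: x right, y down, z forward; pixel columns grow to the right and rows downward; lengths in mm; the calibration is good to about 2 mm. A picture is of the moment at which its call begins: read the wrist's pose just before it. calibration takes no time and is no camera call; for the wrist camera it gives the pose at the moment of the call.
- env.job_done(): hands the job in, once; it reports no verdict.
Trained networks look in the newest picture that a camera, given by its name, has taken for a name from the list of things; names that differ only in an ending like _2 or _b are one class to them, and where a whole thing is asked for, a point or a joint stands for the part that bears it (a point fixed in the world has none). Each returns a list of dicts, best first, with "confidence" (0 to 1); they miss things now and then, are a little off and sometimes report something else, mostly with a low value. They report only what shows in the picture. A call takes as long as a camera call. They do not tell look-alikes from the thing itself.
- env.recognise(camera, label): "location" ([column, row] in pixels, amid what is visible of it).
- env.silhouettes(camera, label): "region" (420x560 bool, what is visible of it) and "location" ([column, row] in pixels, amid what is visible of it).
- env.spot_point(camera, label): "location" ([column, row] in pixels: a listed point, or the origin of a listed thing).
The state is a dict: "t": time; "joints": joint angles; "qvel": joint speeds; "tau": joint torques, N m; "eef_pos": TCP position; "tcp_rot": TCP orientation; "ft_force": force on the tool from outside, world axes, zero at the start; "moment": the same for the moment, N m; "opening": opening from 0.0 (shut) to 1.0 (fully open).
Only numpy, scipy, OpenCV 4.12 (cv2) and the standard library are available. Lean on these libraries where they do the work, as an engineer would, in place of code of your own. Each camera call takes 0.05 s, during which the arm holds its last target.

## Task

Get the delivery for the other laboratory ready: pack the reagent cartridge and all the reagent bottles and jars that are out on the counter into the blue box, each standing upright on the box's floor, and stack all the red-topped culture dishes into one neat, squarely aligned pile, right way up, in the ring on the green pad. Leave the tube rack, the wash bottle and the tip box where they are.

Things in the scene. Friction and masses are not known exactly. Their poses are not given: they have to be found in the camera images.
- crate: Blue open transport box, fixed to the counter. Outside 190 (along its x) x 132 (its y) x 55 mm high; walls and floor 5 mm thick, so inside 180 x 122 mm and 50 mm deep. Inside it holds two rows of three 56 mm wide bottles, or the cartridge in place of two of a row (along x). Origin: centre of the underside; inner floor 5 mm above it; z up.
- bottle_a: Reagent bottle with a white square body 56 x 56 mm, 74 mm high, paper label. On top, centred, a yellow square cap 30 x 30 mm, 36 mm high (from 74 to 110 mm above the underside), flats parallel to the body's, to grip it by. Origin: centre of the underside; x and y square to the sides, z up. About 0.22 kg. May be absent.
- bottle_b: Reagent bottle with a white square body 56 x 56 mm, 74 mm high, paper label. On top, centred, a red square cap 30 x 30 mm, 36 mm high (from 74 to 110 mm above the underside), flats parallel to the body's, to grip it by. Origin: centre of the underside; x and y square to the sides, z up. About 0.22 kg. May be absent.
- jar_a: Round reagent jar, amber body 56 mm in diameter, 74 mm high, paper label. On top, centred, a round black cap 30 mm in diameter, 36 mm high (from 74 to 110 mm above the underside), to grip it by. Origin: centre of the underside, z up. About 0.2 kg. May be absent.
- jar_b: Round reagent jar, white body 56 mm in diameter, 74 mm high, paper label. On top, centred, a round green cap 30 mm in diameter, 36 mm high (from 74 to 110 mm above the underside), to grip it by. Origin: centre of the underside, z up. About 0.2 kg. May be absent.
- cartridge: Grey and yellow reagent cartridge, a block 116 mm long (x) x 56 mm wide (y) x 74 mm high. On top, centred, an orange grip fin 60 mm long (x), 20 mm thick (y), 36 mm high (from 74 to 110 mm above the underside). Origin: centre of the underside, z up. About 0.36 kg. Always present.
- dish_a: Round culture dish with lid, 60 mm in diameter, 16 mm high, white with a red top; flat above and below. Origin: centre of the underside, z up. About 0.05 kg. It starts flat on the counter beside the pad. May be absent.
- dish_b: Round culture dish with lid, 60 mm in diameter, 16 mm high, white with a red top; flat above and below. Origin: centre of the underside, z up. About 0.05 kg. It starts flat on the counter beside the pad. May be absent.
- dish_c: Round culture dish with lid, 60 mm in diameter, 16 mm high, white with a red top; flat above and below. Origin: centre of the underside, z up. About 0.05 kg. It starts flat on the counter beside the pad. May be absent.
- dish_d: Round culture dish with lid, 60 mm in diameter, 16 mm high, white with a red top; flat above and below. Origin: centre of the underside, z up. About 0.05 kg. It starts flat on the counter beside the pad. May be absent.
- pad_top (a point): Centre of the top face of the green pad, 90 x 90 mm, 4 mm thick, fixed to the counter, with a thin white ring 66 mm across drawn round its centre. z up.
- tube_rack: Bystander: green rack of yellow-capped tubes, 100 x 200 mm, 96 mm high. Origin: centre of the underside.
- wash_bottle: Bystander: small white bottle with a green cap, 48 mm in diameter, 85 mm high. Origin: centre of the underside.
- tip_box: Bystander: white pipette tip box with some yellow tips, 120 x 85 mm, 63 mm high. Origin: centre of the underside.
Things that resemble listed ones, but are neither listed nor needed, are in the scene too. What is shaped like the dish_a but orange or purple is not meant.

How it is judged:
By the outcome, as a careful person would: the job done as asked, in the order asked, and still so for the second after the job is handed in, with the robot touching nothing.
Of bottle_a, bottle_b, jar_a, jar_b only 3 to 4 are there at a start; the rules pass over those that are not, and their reading is None.
Of dish_a, dish_b, dish_c, dish_d only 3 to 4 are there at a start; the rules pass over those that are not, and their reading is None.
At some moment in a run one of dish_a, dish_b, dish_c, dish_d may be knocked a few centimetres aside while the robot is not near it.
It also fails if it takes over 210 s, if anything falls off the work surface, if the arm or the gripper's body presses on something with over 40 N, if the wrist force passes 120 N, or if a joint passes its speed limit or range.

## Working session

There is one attempt and no reset: what is moved stays moved. The work goes in short steps, Python scripts to look and compute and a tool call to move; the robot and the scene stay as the last step left them, time stands still between calls to the robot, and variables do not carry over. Pictures are saved under pics/ and viewed, and the job is handed in when it is done.

Besides the shell and the picture viewer there is one more tool, called after "Call:" as name(argument=value, ...), one argument or row to a line, values as JSON. arm_command: Moves the arm, as the interface text tells. Its arguments: {"type":"object","properties":{"motion":{"type":"array","items":{"type":"number"}}},"required":["motion"]}

```bash
ls; mkdir -p pics
python3 - <<'E'
from cell import env
import cv2
s=env.state();print({k:(v.tolist() if hasattr(v,'tolist') else v) for k,v in s.items()})
for n in ["scene","side","wrist"]:
    p,d=env.read_camera(n); cv2.imwrite(f"pics/{n}0.png",cv2.cvtColor(p,cv2.COLOR_RGB2BGR))
    c=env.calibration(n);print(n,c)
E
```

```text
pics
{'t': 0.0, 'joints': [-1.207600605651819, 0.491544927664916, 1.5594464978063052, 2.9451271171799892e-05, 1.091742851486821, -0.10559986410946934], 'qvel': [-9.650064843443875e-05, 0.000526853196583622, 0.0001597334779036682, -0.00100138330275541, 0.0005421860192203691, -0.00023117814631185734], 'tau': [-0.001304618563153781, -61.26402139663696, -25.818668603897095, 0.06925136083737016, 0.048157072160393, -5.2231800964364083e-05], 'eef_pos': [282.3186855313947, -557.3187096386325, 214.07186951935768], 'tcp_rot': [-3.1414463471936642, 0.0011325109478983464, -1.1020142488657194], 'ft_force': [-0.13607542612637516, -0.5848834625706342, -0.17369457947084244], 'moment': [0.01668848026137916, -0.006390494375388652, -0.008061700093713747], 'opening': 1.0005073579958426}
scene {'fx': 409.3701175652146, 'fy': 409.3701175652146, 'cx': 281.10551082216966, 'cy': 219.56559270918632, 'cam_to_world': array([[ 8.87925910e-01,  2.97541078e-01, -3.50794649e-01,
         9.82087441e+02],
       [ 4.59628030e-01, -5.43803262e-01,  7.02153891e-01,
        -8.92127993e+02],
       [ 1.81563513e-02, -7
[... 376 characters left out ...]
1,  5.47736899e-01, -4.32941643e-01,
         5.03338189e+02],
       [ 3.77148801e-03, -6.17057985e-01, -7.86908647e-01,
         9.73164448e+02],
       [ 0.00000000e+00,  0.00000000e+00,  0.00000000e+00,
         1.00000000e+00]])}
wrist {'fx': 360.6716652477474, 'fy': 360.6716652477474, 'cx': 280.8125014151553, 'cy': 205.35926345331143, 'cam_to_world': array([[ 4.52203057e-01, -8.53215315e-01, -2.59876935e-01,
         3.55658597e+02],
       [-8.91914824e-01, -4.32773062e-01, -1.31131320e-01,
        -5.19592580e+02],
       [-5.84486001e-04,  2.91086075e-01, -9.56696689e-01,
         3.83861328e+02],
       [ 0.00000000e+00,  0.00000000e+00,  0.00000000e+00,
         1.00000000e+00]])}
```

View pics/scene0.png

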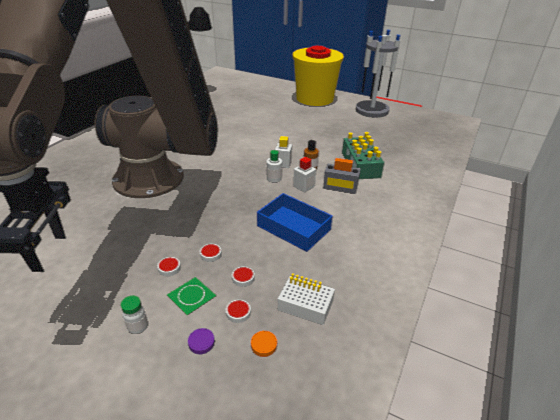

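View pics/side0.png

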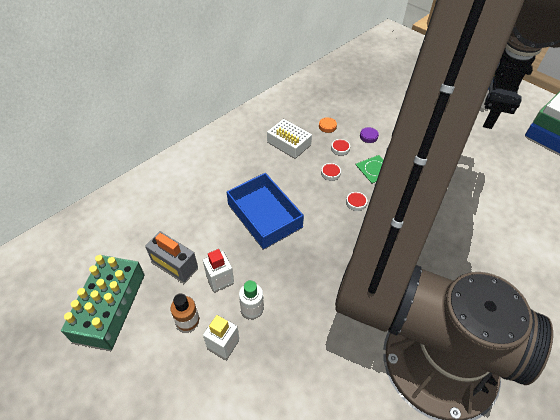

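View pics/wrist0.png

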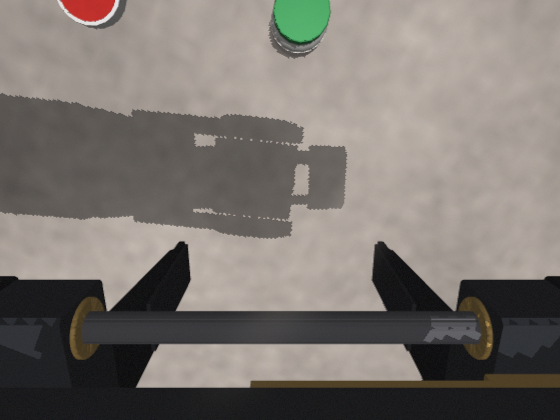

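```bash
cat > h.py <<'E'
from cell import env
import numpy as np, cv2
def cloud(n, p=None,d=None):
    c=env.calibration(n)
    if p is None: p,d=env.read_camera(n)
    v,u=np.mgrid[:d.shape[0],:d.shape[1]]
    X=np.stack([(u-c['cx'])/c['fx']*d,(v-c['cy'])/c['fy']*d,d,np.ones_like(d)],-1)@c['cam_to_world'].T
    return X[...,:3],p,d
def hsv(p): return cv2.cvtColor(p,cv2.COLOR_RGB2HSV)
def mask(p,lo,hi):
    return cv2.inRange(hsv(p),np.array(lo),np.array(hi))>0
def move(target,yaw,cur=None,yawcur=None):
    s=env.state(); from scipy.spatial.transform import Rotation as R
    Rc=R.from_euler('xyz',s['tcp_rot']); Rt=R.from_euler('xyz',[np.pi,0,yaw])
    dp=Rc.inv().apply(np.array(target)-s['eef_pos']); rv=(Rc.inv()*Rt).as_rotvec(degrees=True)
    print('move',np.round(dp,1),np.round(rv,2))
E
python3 - <<'E'
from h import *
labels=['crate','bottle_a','bottle_b','jar_a','jar_b','cartridge','dish_a','tube_rack','wash_bottle','tip_box']
for n in ['scene','side']:
    X,p,d=cloud(n)
    for l in labels:
        for r in env.silhouettes(n,l):
            P=X[r['region']&(d>0)]
            if len(P)<20: continue
            z=P[:,2]; top=P[z>np.percentile(z,97)-8]
            print(n,l,round(r['confidence'],2),np.round(r['location']),'top z',np.round(np.percentile(z,97)),'topctr',np.round((top[:,:2].min(0)+top[:,:2].max(0))/2),'med',np.round(np.median(P[:,:2],0)))
    np.save(n+'_X.npy',X)
    # topdown
    if n=='scene': H=np.zeros((1300,900,3),np.uint8); Z=np.full((1300,900),-1e3)
    m=(d>0)&(X[...,2]>-10)&(X[...,2]<130)
    ix=(X[...,0][m]).astype(int);iy=(X[...,1][m]+700).astype(int);z=X[...,2][m];c=p[m]
    o=np.argsort(z);ok=(ix>=0)&(ix<900)&(iy>=0)&(iy<1300)
    for i in o[ok[o]]:
        a,b=1299-iy[i],ix[i]
        if z[i]>Z[a,b]: Z[a,b]=z[i]; H[a:a+2,b:b+2]=c[i]
cv2.imwrite('pics/top.png',cv2.resize(H[::-1][:, :],None,fx=.6,fy=.6)[:, :,::-1])
E
```

```text
scene crate 0.87 [297. 222.] top z 55.0 topctr [581.  -1.] med [580.  11.]
scene bottle_a 0.95 [303. 173.] top z 110.0 topctr [515. 217.] med [522. 203.]
scene bottle_a 0.59 [286. 148.] top z 111.0 topctr [387. 278.] med [390. 308.]
scene bottle_b 0.95 [303. 173.] top z 110.0 topctr [515. 217.] med [522. 203.]
scene bottle_b 0.59 [286. 148.] top z 111.0 topctr [387. 278.] med [390. 308.]
scene jar_a 0.85 [274. 163.] top z 110.0 topctr [397. 214.] med [405. 201.]
scene jar_a 0.61 [312. 153.] top z 111.0 topctr [479. 346.] med [489. 337.]
scene jar_b 0.85 [274. 163.] top z 110.0 topctr [397. 214.] med [405. 201.]
scene jar_b 0.61 [312. 153.] top z 111.0 topctr [479. 346.] med [489. 337.]
scene cartridge 0.82 [341. 178.] top z 110.0 topctr [628. 276.] med [631. 260.]
scene cartridge 0.5 [239. 313.] top z 19.0 topctr [ 607. -362.] med [ 608. -366.]
scene dish_a 0.79 [241. 276.] top z 19.0 topctr [ 556. -258.] med [ 560. -262.]
scene dish_a 0.66 [266. 342.] top z 19.0 topctr [ 707. -414.] med [ 709. -417.]
scene dish_a 0.61 [169. 266.] top z 19.0 topctr [ 360. -322.] med [ 365. -326.]
sce
[... 1782 characters left out ...]
r_b 0.36 [374. 167.] top z 9.0 topctr [ 395. -200.] med [ 482. -356.]
side cartridge 0.61 [171. 256.] top z 113.0 topctr [625. 282.] med [603. 290.]
side dish_a 0.82 [334. 174.] top z 21.0 topctr [ 555. -254.] med [ 553. -250.]
side dish_a 0.82 [366. 136.] top z 21.0 topctr [ 577. -470.] med [ 575. -463.]
side dish_a 0.72 [340. 145.] top z 22.0 topctr [ 604. -354.] med [ 603. -352.]
side dish_a 0.62 [355. 199.] top z 21.0 topctr [ 427. -219.] med [ 423. -215.]
side dish_a 0.62 [325. 123.] top z 21.0 topctr [ 705. -406.] med [ 702. -401.]
side tube_rack 0.61 [104. 301.] top z 99.0 topctr [637. 475.] med [619. 473.]
side tip_box 0.6 [288. 140.] top z 64.0 topctr [ 727. -235.] med [ 725. -238.]
```

View pics/top.png

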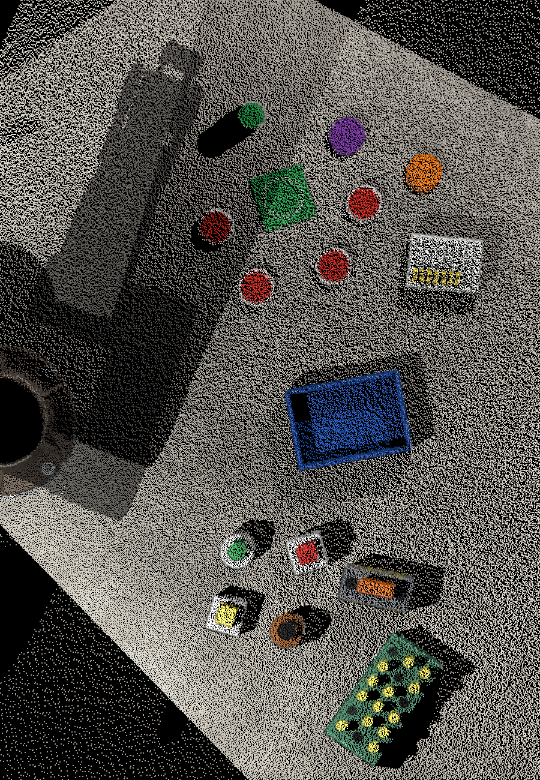

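Run:
```python
from h import *
Ts=[('yellow cap',[385,325],[20,120,120],[33,255,255]),('red cap',[512,221],None,None),('green',[396,217],[50,100,40],[85,255,255]),('black',[478,349],[0,0,0],[179,255,60]),('fin',[627,279],[5,150,120],[17,255,255])]
for n in ['scene','side']:
    p,d=env.read_camera(n); X,_,_=cloud(n,p,d)
    hh=hsv(p)
    tab=(d>0)&(abs(X[...,2])<12)&(X[...,0]>400)&(X[...,0]<800)&(abs(X[...,1])<300)
    print(n,'table z',np.median(X[...,2][tab]))
    for t,c,_,_ in Ts:
        m=(d>0)&(abs(X[...,2]-111)<4)&(abs(X[...,:2]-c).max(-1)<45)
        P=X[m][:,:2].astype(np.float32)
        print(n,t,len(P),np.round(P.mean(0),1),cv2.minAreaRect(P),np.median(X[m][:,2]))
    # crate rim
    m=(d>0)&(abs(X[...,2]-56)<5)&(hh[...,0]>100)&(hh[...,0]<130)&(hh[...,1]>100)&(abs(X[...,0]-580)<150)&(abs(X[...,1])<150)
    P=X[m][:,:2].astype(np.float32); print(n,'crate',cv2.minAreaRect(P),len(P))
    m=(d>0)&(X[...,2]<14)&(hh[...,0]>55)&(hh[...,0]<85)&(hh[...,1]>120)&(abs(X[...,0]-480)<90)&(abs(X[...,1]+360)<90)
    P=X[m][:,:2].astype(np.float32); 
    if len(P):print(n,'pad',cv2.minAreaRect(P),len(P))
```

```text
scene table z 0.24038147702651713
scene yellow cap 36 [378.3 322. ] ((378.13580322265625, 322.3230895996094), (28.898944854736328, 34.771583557128906), 19.25831413269043) 110.10877983730825
scene red cap 45 [512.5 219.8] ((512.0850830078125, 220.135986328125), (31.03412628173828, 31.81770896911621), 77.97882080078125) 109.59866463255423
scene green 30 [396.7 215.9] ((396.42657470703125, 216.90533447265625), (24.184062957763672, 27.153976440429688), 27.678678512573242) 109.7669058310081
scene black 29 [480.3 345.3] ((479.5738525390625, 346.1925048828125), (26.605775833129883, 27.191925048828125), 45.33104705810547) 110.65697579444213
scene fin 61 [627.4 277. ] ((626.6052856445312, 278.8546142578125), (57.74886703491211, 25.12040901184082), 16.050464630126953) 109.93103882851403
scene crate ((581.0621337890625, -0.8959503173828125), (134.03976440429688, 193.34800720214844), 79.60505676269531) 291
scene pad ((471.5856628417969, -371.0732421875), (89.67958068847656, 92.30241394042969), 73.70455932617188) 806
side table z 1.8530563524368517
side yellow cap 194 [375.2 327. ] ((375.77050781
[... 228 characters left out ...]
71875) 111.02693842537411
side green 129 [394.1 220.1] ((393.9455871582031, 219.6287078857422), (26.882553100585938, 29.073719024658203), 47.54338073730469) 111.4368775286041
side black 138 [476.8 352.1] ((477.51165771484375, 352.65142822265625), (29.37017822265625, 27.835508346557617), 29.432750701904297) 111.2894216203996
side fin 176 [624.8 282.6] ((625.2564697265625, 281.9808349609375), (60.26993942260742, 20.75808334350586), 12.593526840209961) 111.16512388066201
side crate ((579.4561157226562, 3.2599258422851562), (132.7129364013672, 193.879150390625), 79.5729751586914) 438
side pad ((472.4040222167969, -367.1011047363281), (89.67130279541016, 94.71859741210938), 70.77940368652344) 372
```

Run:
```python
from h import *
move([500,150,380],0)
```

```text
move [-532.9 -513.8 -165.4] [ 1.000e-02 -0.000e+00 -6.314e+01]
```

Call:
arm_command(
  motion=[1,-533,-514,-165,0,0,-63,1,-533,-514,-165,0,0,-63,1,-533,-514,-165,0,0,-63,1,-533,-514,-165,0,0,-63,1,-533,-514,-165,0,0,-63,1,-533,-514,-165,0,0,-63,1,-533,-514,-165,0,0,-63,1,-533,-514,-165,0,0,-63,1,-533,-514,-165,0,0,-63,1,-533,-514,-165,0,0,-63,1,-533,-514,-165,0,0,-63,1,-533,-514,-165,0,0,-63,1,-533,-514,-165,0,0,-63,1,-533,-514,-165,0,0,-63,1,-533,-514,-165,0,0,-63,1,-533,-514,-165,0,0,-63,1,-533,-514,-165,0,0,-63,1,-533,-514,-165,0,0,-63,1,-533,-514,-165,0,0,-63,1,-533,-514,-165,0,0,-63],
)

```text
t: 3.35
eef_pos: [500.0, 149.0, 379.6]
tcp_rot: [3.141, -0.0, -0.004]
ft_force: [0.1, -0.4, 0.9]
opening: 1.0
```

```bash
cat >> h.py <<'E'
def tops(n,X,p,d,cs,zc=110,tol=5,r=45):
    for t,c in cs:
        m=(d>0)&(abs(X[...,2]-zc)<tol)&(abs(X[...,:2]-c).max(-1)<r)
        P=X[m][:,:2].astype(np.float32)
        if len(P)<5: print(n,t,'none');continue
        (a,b),(w,h),an=cv2.minAreaRect(P); (ex,ey),rr=cv2.minEnclosingCircle(P)
        print(n,t,len(P),'mean',np.round(P.mean(0),1),'rect',round(a,1),round(b,1),round(w,1),round(h,1),round(an,1),'circ',round(ex,1),round(ey,1),round(rr,1),'z',np.round(np.median(X[m][:,2]),1))
E
python3 - <<'E'
from h import *
n='wrist'
p,d=env.read_camera(n); X,_,_=cloud(n,p,d)
cv2.imwrite('pics/w1.png',p[...,::-1])
tops(n,X,p,d,[('yel',[377,325]),('red',[511,222]),('green',[395,218]),('black',[478,349]),('fin',[626,281])])
hh=hsv(p)
m=(d>0)&(abs(X[...,2]-55)<4)&(hh[...,0]>100)&(hh[...,0]<130)&(hh[...,1]>100)&(abs(X[...,0]-580)<150)&(abs(X[...,1])<150)
print('crate',cv2.minAreaRect(X[m][:,:2].astype(np.float32)),m.sum(),np.median(X[m][:,2]))
m=(d>0)&(abs(X[...,2])<12)&(X[...,0]<480)&(X[...,1]<150);print('tab',np.median(X[m][:,2]))
E
```

```text
wrist yel 670 mean [375.6 321.1] rect 375.5 323.0 30.2 26.6 15.1 circ 375.3 323.5 19.2 z 109.6
wrist red 667 mean [509.8 222.4] rect 509.8 222.1 30.0 29.9 73.2 circ 509.6 222.0 20.0 z 109.5
wrist green 510 mean [394.1 217.6] rect 393.8 217.5 28.5 28.7 80.2 circ 393.9 217.5 14.8 z 109.7
wrist black none
wrist fin 1017 mean [624.2 279.9] rect 624.6 280.1 60.2 20.1 11.9 circ 624.8 279.5 30.9 z 109.4
crate ((578.9629516601562, 0.8815155029296875), (132.0667724609375, 189.8834228515625), 79.69110107421875) 1221 54.27832919913055
tab 0.035905094534882664
```

View pics/w1.png

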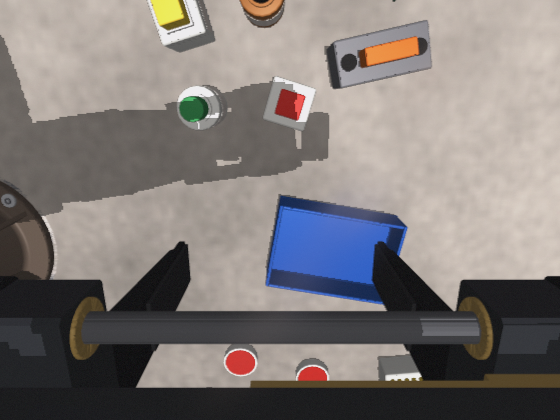

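```bash
cat >> h.py <<'E'
C=np.array([579.4,1.1]); ca=np.radians(-10.3)
def slot(x,y): return C+x*np.array([np.cos(ca),np.sin(ca)])+y*np.array([-np.sin(ca),np.cos(ca)])
E
python3 - <<'E'
from h import *
y=np.radians(-78.1)
move([624.8,280.2,240],y);move([624.8,280.2,78],y)
print(slot(-29.3,-30),slot(59.3,-30),slot(-59,30),slot(0,30),slot(59,30))
E
```

```text
move [ 124.2 -131.6  139.7] [ 0.000e+00 -1.000e-02  7.787e+01]
move [ 124.2 -131.6  301.7] [ 0.000e+00 -1.000e-02  7.787e+01]
[545.20810194 -23.17764624] [632.3803163  -39.01952249] [526.71484922  41.16588183] [584.76406645  30.61655114] [642.81328369  20.06722045]
```

Call:
arm_command(
  motion=[0.05,124.2,-131.6,139.7,0,0,77.9,0.05,124.2,-131.6,139.7,0,0,77.9,0.05,124.2,-131.6,139.7,0,0,77.9,0.05,124.2,-131.6,139.7,0,0,77.9,0.05,124.2,-131.6,139.7,0,0,77.9,0.05,124.2,-131.6,139.7,0,0,77.9,0.05,124.2,-131.6,139.7,0,0,77.9,0.05,124.2,-131.6,139.7,0,0,77.9,0.05,124.2,-131.6,139.7,0,0,77.9,0.05,124.2,-131.6,139.7,0,0,77.9,0.05,124.2,-131.6,139.7,0,0,77.9,0.05,124.2,-131.6,139.7,0,0,77.9,0.05,124.2,-131.6,139.7,0,0,77.9],
)

```text
t: 4.7
eef_pos: [624.7, 281.3, 239.9]
tcp_rot: [3.142, -0.0, -1.36]
ft_force: [-0.0, -0.7, 0.4]
opening: 0.523
```

Run:
```python
from h import *
n='wrist'
s=env.state();print(s['eef_pos'],s['tcp_rot'],s['opening'])
p,d=env.read_camera(n); X,_,_=cloud(n,p,d)
cv2.imwrite('pics/w2.png',p[...,::-1])
tops(n,X,p,d,[('yel',[376,325]),('red',[511,222]),('green',[395,218]),('black',[478,350]),('fin',[626,281])])
move([624.8,280.2,78],np.radians(-78.1))
```

```text
[624.66523274 281.30362978 239.9277665 ] [ 3.14158343e+00 -8.20365110e-05 -1.36012548e+00] 0.522815319273922
wrist yel none
wrist red 178 mean [523.7 226.4] rect 524.4 223.5 9.9 27.3 8.6 circ 519.5 222.8 13.7 z 108.9
wrist green none
wrist black none
wrist fin 1531 mean [626.6 280.6] rect 625.2 280.0 60.4 19.3 11.7 circ 625.5 280.2 30.8 z 109.6
move [1.200e+00 1.000e-01 1.619e+02] [-0.   -0.    0.15]
```

View pics/w2.png

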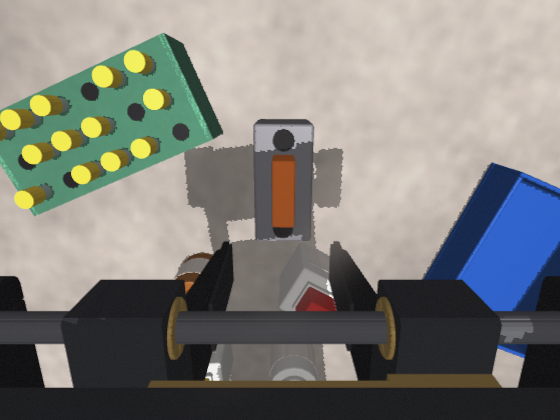

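Call:
arm_command(
  motion=[0.05,1,0,50,0,0,0,0.05,1,0,100,0,0,0,0.05,1,0,140,0,0,0,0.05,1,0,160,0,0,0,0.05,1,0,162,0,0,0,0.05,1,0,162,0,0,0,-1,1,0,162,0,0,0,-1,1,0,162,0,0,0,-1,1,0,162,0,0,0,-1,1,0,162,0,0,0,-1,1,0,162,0,0,0,-1,1,0,162,0,0,0],
)

```text
t: 5.95
eef_pos: [624.9, 280.4, 78.1]
tcp_rot: [-3.141, -0.0, -1.362]
ft_force: [-1.0, -1.1, 1.3]
opening: 0.213
```

Run:
```python
from h import *
s=env.state();print(s['eef_pos'],s['tcp_rot'],s['opening']*95)
y=np.radians(-100.3)
move([s['eef_pos'][0],s['eef_pos'][1],240],s['tcp_rot'][2])
move([*slot(-29.3,-30),240],y)
```

```text
[624.88843162 280.42426529  78.11682411] [-3.14143458e+00 -1.03082146e-04 -1.36201586e+00] 20.234923474017613
move [   0.    -0.  -161.9] [-0.01 -0.01  0.  ]
move [ 280.5  140.9 -161.9] [-1.000e-02 -0.000e+00  2.226e+01]
```

Call:
arm_command(
  motion=[-1,0,0,-40,0,0,0,-1,0,0,-80,0,0,0,-1,0,0,-120,0,0,0,-1,10,5,-150,0,0,1,-1,35,18,-162,0,0,3,-1,70,35,-162,0,0,6,-1,105,53,-162,0,0,9,-1,140,70,-162,0,0,12,-1,175,88,-162,0,0,15,-1,210,106,-162,0,0,18,-1,240,121,-162,0,0,20,-1,262,132,-162,0,0,22,-1,275,138,-162,0,0,22.3,-1,280.5,141,-162,0,0,22.3,-1,280.5,141,-162,0,0,22.3,-1,280.5,141,-162,0,0,22.3],
)

```text
t: 7.55
eef_pos: [545.3, -22.3, 239.8]
tcp_rot: [3.141, 0.0, -1.75]
ft_force: [0.8, 0.2, -3.8]
opening: 0.206
```

Run:
```python
from h import *
n='wrist'
s=env.state();print(s['eef_pos'],s['tcp_rot'],s['opening']*95)
p,d=env.read_camera(n); X,_,_=cloud(n,p,d)
cv2.imwrite('pics/w3.png',p[...,::-1])
hh=hsv(p)
m=(d>0)&(abs(X[...,2]-55)<4)&(hh[...,0]>100)&(hh[...,0]<130)&(hh[...,1]>100)&(abs(X[...,0]-580)<150)&(abs(X[...,1])<150)
print('crate',cv2.minAreaRect(X[m][:,:2].astype(np.float32)),m.sum(),np.median(X[m][:,2]))
y=np.radians(-100.3)
move([*slot(-29.3,-30),83.5],y)
```

```text
[545.26438528 -22.34666004 239.80220353] [ 3.14149148e+00  1.96020794e-04 -1.75019104e+00] 19.523131601804447
crate ((579.2059326171875, 0.3474273681640625), (131.33847045898438, 188.53628540039062), 79.77265930175781) 2311 54.20297715218277
move [ 9.000e-01 -1.000e-01  1.563e+02] [0.   0.01 0.03]
```

View pics/w3.png

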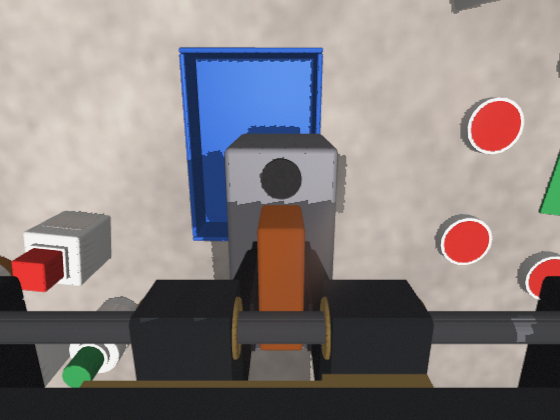

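Call:
arm_command(
  motion=[-1,0.5,0,40,0,0,0,-1,0.5,0,75,0,0,0,-1,0.5,0,90,0,0,0,-1,0.5,0,105,0,0,0,-1,0.5,0,120,0,0,0,-1,0.5,0,135,0,0,0,-1,0.5,0,147,0,0,0,-1,0.5,0,153,0,0,0,-1,0.5,0,156,0,0,0,-1,0.5,0,156,0,0,0],
)

```text
t: 8.6
eef_pos: [545.1, -23.5, 83.9]
tcp_rot: [-3.142, -0.0, -1.751]
ft_force: [-0.2, -0.3, -3.5]
opening: 0.206
```

Call:
arm_command(
  motion=[0.05,0,0,0.5,0,0,0,0.05,0,0,0.5,0,0,0,0.05,0,0,0.5,0,0,0,0.05,0,0,-20,0,0,0,0.05,0,0,-60,0,0,0,0.05,0,0,-110,0,0,0,0.05,0,0,-156,0,0,0,0.05,0,0,-156,0,0,0],
)

```text
t: 9.4
eef_pos: [547.0, -23.9, 246.2]
tcp_rot: [-3.131, 0.0, -1.751]
ft_force: [0.1, 0.2, 0.1]
opening: 0.525
```

```bash
sed -i 's/579.4,1.1/579.2,0.7/' h.py
python3 - <<'E'
from h import *
s=env.state();print(s['eef_pos'],s['tcp_rot'],s['opening']*95,s['t'])
y=np.radians(-106)
move([509.8,222.2,240],y);move([509.8,222.2,78],y)
p,d=env.read_camera('scene');X,_,_=cloud('scene',p,d)
cv2.imwrite('pics/s3.png',p[120:270,180:430][:,:,::-1].repeat(3,0).repeat(3,1))
E
```

```text
[547.01784479 -23.94070024 246.18955108] [-3.13090184e+00  7.95404388e-05 -1.75115139e+00] 49.88483589227279 9.4
move [-235.5   80.8    5.3] [-0.61  0.03  5.67]
move [-235.5   82.6  167.3] [-0.61  0.03  5.67]
```

View pics/s3.png

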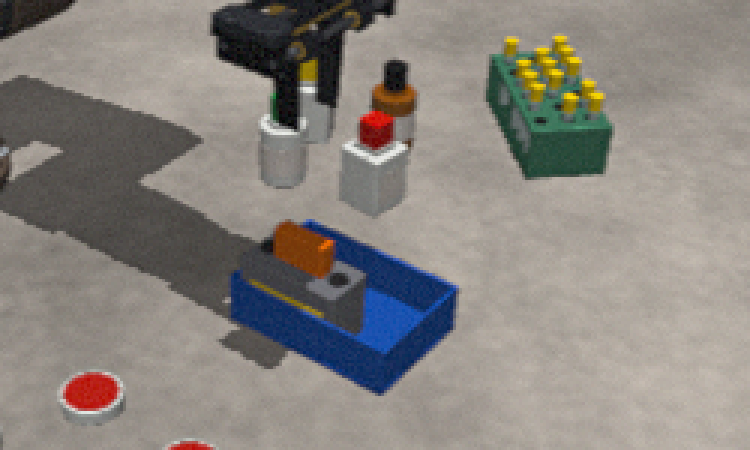

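Run:
```python
from h import *
s=env.state();print(s['eef_pos'],s['tcp_rot'])
y=np.radians(-106)
move([509.8,222.2,240],y)
```

```text
[545.89237487 -23.7807505  243.02168753] [-3.13524077e+00  4.46882945e-05 -1.75123374e+00]
move [-235.5   79.7    2.5] [-0.36  0.02  5.66]
```

Call:
arm_command(
  motion=[0.05,-40,13,0,0,0,1,0.05,-85,28,0,0,0,2,0.05,-130,44,0,0,0,3,0.05,-175,59,0,0,0,4,0.05,-210,71,0,0,0,5,0.05,-228,77,0,0,0,5.7,0.05,-235.5,79,0,0,0,5.7,0.05,-235.5,79,0,0,0,5.7,0.05,-235.5,79,0,0,0,5.7],
)

```text
t: 10.35
eef_pos: [509.6, 221.4, 239.4]
tcp_rot: [3.141, -0.001, -1.851]
ft_force: [0.4, 0.5, 0.1]
opening: 0.525
```

Run:
```python
from h import *
n='wrist'
s=env.state();print(s['eef_pos'],s['tcp_rot'],s['opening']*95)
p,d=env.read_camera(n); X,_,_=cloud(n,p,d)
cv2.imwrite('pics/w4.png',p[...,::-1])
tops(n,X,p,d,[('yel',[376,325]),('red',[510,222]),('green',[395,218]),('black',[478,350])])
move([510,222.2,78],np.radians(-106))
```

```text
[509.58507084 221.36095725 239.41571718] [ 3.14108761e+00 -6.72598243e-04 -1.85089797e+00] 49.855523583795865
wrist yel 410 mean [370.  321.3] rect 371.1 323.8 20.6 30.5 16.2 circ 368.3 323.1 16.0 z 109.8
wrist red 1172 mean [511.3 221.9] rect 510.2 222.1 29.5 30.5 73.3 circ 510.4 222.3 20.1 z 109.8
wrist green 505 mean [399.4 216.5] rect 399.3 216.3 28.8 19.0 73.2 circ 394.9 217.5 14.6 z 109.7
wrist black 790 mean [478.3 348.9] rect 477.5 349.4 28.9 28.8 72.6 circ 477.5 349.6 14.9 z 109.7
move [-1.200e+00 -1.000e-01  1.616e+02] [ 0.02 -0.03 -0.09]
```

View pics/w4.png

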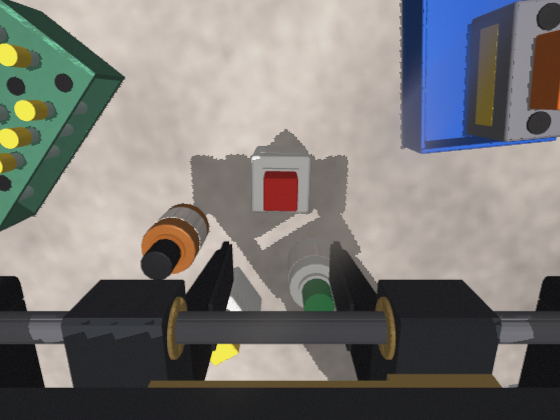

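Call:
arm_command(
  motion=[0.05,-0.8,0,50,0,0,0.6,0.05,-0.8,0,100,0,0,0.6,0.05,-0.8,0,140,0,0,0.6,0.05,-0.8,0,160,0,0,0.6,0.05,-0.8,0,161.6,0,0,0.6,0.05,-0.8,0,161.6,0,0,0.6,-1,-0.8,0,161.6,0,0,0.6,-1,-0.8,0,161.6,0,0,0.6,-1,-0.8,0,161.6,0,0,0.6,-1,-0.8,0,161.6,0,0,0.6,-1,-0.8,0,161.6,0,0,0.6],
)

```text
t: 11.5
eef_pos: [510.1, 223.0, 79.1]
tcp_rot: [-3.14, 0.001, -1.861]
ft_force: [-1.7, -2.2, 6.2]
opening: 0.315
```

Run:
```python
from h import *
s=env.state();print(s['eef_pos'],s['tcp_rot'],s['opening']*95)
y=np.radians(-100.3)
move([*slot(59.3,-30),240],y)
```

```text
[510.07274257 223.00273264  79.14582145] [-3.14040966e+00  5.18091149e-04 -1.86107610e+00] 29.965577497073074
move [ 216.4 -192.3 -160.7] [-0.07  0.03 -6.33]
```

Call:
arm_command(
  motion=[-1,0,0,-30,0,0,0,-1,0,0,-70,0,0,0,-1,0,0,-110,0,0,0,-1,5,-4,-145,0,0,0,-1,25,-22,-160,0,0,-1,-1,55,-49,-161,0,0,-2,-1,85,-75,-161,0,0,-3,-1,115,-102,-161,0,0,-4,-1,145,-129,-161,0,0,-5,-1,172,-153,-161,0,0,-6,-1,195,-173,-161,0,0,-6.3,-1,210,-187,-161,0,0,-6.3,-1,216.4,-192.3,-161,0,0,-6.3,-1,216.4,-192.3,-161,0,0,-6.3,-1,216.4,-192.3,-161,0,0,-6.3],
)

```text
t: 13.0
eef_pos: [631.6, -38.4, 239.3]
tcp_rot: [3.141, 0.0, -1.751]
ft_force: [0.2, 0.0, -1.8]
opening: 0.316
```

Run:
```python
from h import *
n='wrist'
s=env.state();print(s['eef_pos'],s['tcp_rot'],s['opening']*95)
p,d=env.read_camera(n); X,_,_=cloud(n,p,d)
cv2.imwrite('pics/w5.png',p[...,::-1])
s=env.state();print(s['eef_pos'],s['tcp_rot'],s['ft_force'])
print(slot(59.3,-30))
move([*slot(59.3,-30),84],np.radians(-100.3))
```

```text
[631.60579325 -38.36185872 239.30404408] [ 3.14117660e+00  1.76679162e-04 -1.75068628e+00] 30.020200824644082
[631.58964594 -38.18274571 239.39999355] [ 3.14131245e+00  1.34480309e-04 -1.75022994e+00] [ 0.31502212 -0.36931214 -1.5766172 ]
[632.1803163  -39.41952249]
move [  1.1  -0.8 155.4] [0.02 0.01 0.02]
```

View pics/w5.png

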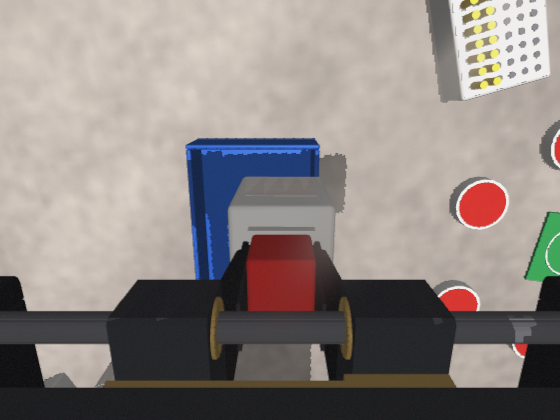

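Call:
arm_command(
  motion=[-1,0.8,-0.7,40,0,0,0,-1,0.8,-0.7,75,0,0,0,-1,0.8,-0.7,90,0,0,0,-1,0.8,-0.7,105,0,0,0,-1,0.8,-0.7,120,0,0,0,-1,0.8,-0.7,135,0,0,0,-1,0.8,-0.7,147,0,0,0,-1,0.8,-0.7,152,0,0,0,-1,0.8,-0.7,154.5,0,0,0,-1,0.8,-0.7,154.5,0,0,0],
)

```text
t: 14.05
eef_pos: [632.7, -40.2, 85.0]
tcp_rot: [-3.141, -0.0, -1.751]
ft_force: [-0.3, -0.3, -1.5]
opening: 0.317
```

Call:
arm_command(
  motion=[0.05,0,0,0.5,0,0,0,0.05,0,0,0.5,0,0,0,0.05,0,0,0.5,0,0,0,0.05,0,0,-20,0,0,0,0.05,0,0,-60,0,0,0,0.05,0,0,-105,0,0,0,0.05,0,0,-140,0,0,0,0.05,0,0,-155,0,0,0,0.05,0,0,-155,0,0,0,0.05,0,0,-155,0,0,0],
)

```text
t: 15.05
eef_pos: [632.2, -40.3, 239.3]
tcp_rot: [3.141, -0.0, -1.751]
ft_force: [-0.0, -0.6, -0.0]
opening: 0.526
```

Run:
```python
from h import *
s=env.state();print(s['eef_pos'],s['tcp_rot'],s['opening']*95,s['t'])
n='wrist';p,d=env.read_camera(n); X,_,_=cloud(n,p,d)
cv2.imwrite('pics/w6.png',p[...,::-1])
tops(n,X,p,d,[('red',[632,-40])],zc=115)
y=np.radians(-100.3)
move([477.5,349.5,240],y)
```

```text
[632.24309508 -40.3206822  239.27358439] [ 3.14124645e+00 -8.97921683e-05 -1.75129604e+00] 49.95782741131032 15.05
wrist red 1211 mean [633.5 -40.3] rect 633.0 -40.2 29.2 30.0 79.3 circ 632.8 -39.9 20.2 z 113.9
move [-355.7  222.1   -1.1] [ 0.09 -0.01 -0.04]
```

View pics/w6.png

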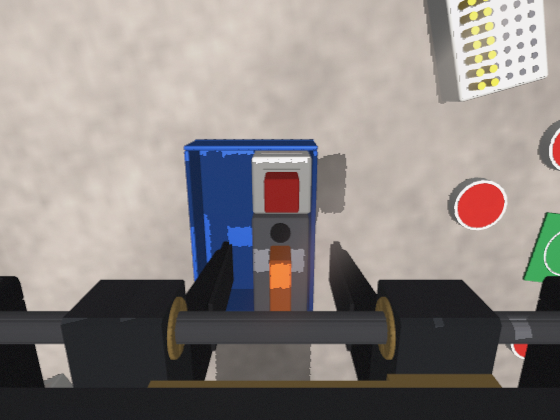

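Call:
arm_command(
  motion=[0.05,-42,26,0,0,0,0,0.05,-84,52,0,0,0,0,0.05,-126,79,0,0,0,0,0.05,-168,105,0,0,0,0,0.05,-210,131,0,0,0,0,0.05,-252,157,0,0,0,0,0.05,-294,183,0,0,0,0,0.05,-325,203,0,0,0,0,0.05,-346,216,0,0,0,0,0.05,-355.7,222,0,0,0,0,0.05,-355.7,222,0,0,0,0,0.05,-355.7,222,0,0,0,0],
)

```text
t: 16.3
eef_pos: [478.3, 348.6, 239.2]
tcp_rot: [3.141, -0.001, -1.752]
ft_force: [0.7, -0.7, 0.2]
opening: 0.525
```

Run:
```python
from h import *
n='wrist'
p,d=env.read_camera(n); X,_,_=cloud(n,p,d)
cv2.imwrite('pics/w7.png',p[...,::-1])
tops(n,X,p,d,[('yel',[376,325]),('green',[395,218]),('black',[478,350])])
s=env.state();print(s['eef_pos'],s['tcp_rot'],s['opening']*95)
move([477.5,349.5,80],np.radians(-100.3))
```

```text
wrist yel 665 mean [377.1 329.4] rect 375.0 327.7 30.7 24.6 14.7 circ 376.7 327.9 17.7 z 109.8
wrist green 816 mean [395.5 218.7] rect 394.4 217.8 28.8 29.2 5.5 circ 394.3 218.2 15.1 z 109.8
wrist black 896 mean [478.1 350. ] rect 477.6 350.0 28.6 28.8 78.0 circ 477.5 350.1 14.8 z 109.8
[478.4870577  348.32139332 239.33920117] [ 3.14116261e+00 -7.47027703e-04 -1.75226800e+00] 49.912329142798654
move [ -1.1   1.1 159.3] [ 0.02 -0.04 -0.1 ]
```

View pics/w7.png

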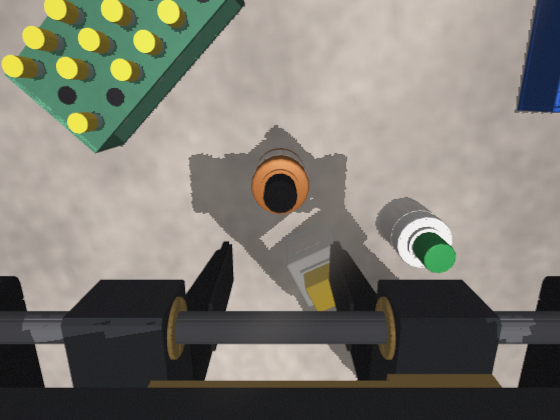

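Call:
arm_command(
  motion=[0.05,-1.3,0.9,50,0,0,0,0.05,-1.3,0.9,100,0,0,0,0.05,-1.3,0.9,140,0,0,0,0.05,-1.3,0.9,156,0,0,0,0.05,-1.3,0.9,159,0,0,0,0.05,-1.3,0.9,159,0,0,0,-1,-1.3,0.9,159,0,0,0,-1,-1.3,0.9,159,0,0,0,-1,-1.3,0.9,159,0,0,0,-1,-1.3,0.9,159,0,0,0,-1,-1.3,0.9,159,0,0,0],
)

```text
t: 17.45
eef_pos: [477.7, 351.0, 81.6]
tcp_rot: [-3.141, 0.001, -1.751]
ft_force: [-0.4, -2.0, 6.4]
opening: 0.315
```

Run:
```python
from h import *
s=env.state();print(s['eef_pos'],s['tcp_rot'],s['opening']*95)
y=np.radians(-100.3)
move([*slot(59.5,30),240],y);print(slot(59.5,30))
```

```text
[477.6808351  350.96953021  81.5790029 ] [-3.14050413e+00  5.96696201e-04 -1.75112930e+00] 29.890995584208863
move [ 296.3 -222.4 -158.4] [-0.06  0.03 -0.03]
[643.10522621  19.57781934]
```

Call:
arm_command(
  motion=[-1,0,0,-30,0,0,0,-1,0,0,-70,0,0,0,-1,0,0,-110,0,0,0,-1,6,-5,-145,0,0,0,-1,25,-19,-158,0,0,0,-1,55,-41,-158,0,0,0,-1,90,-68,-158,0,0,0,-1,125,-94,-158,0,0,0,-1,160,-120,-158,0,0,0,-1,195,-146,-158,0,0,0,-1,230,-173,-158,0,0,0,-1,260,-195,-158,0,0,0,-1,282,-212,-158,0,0,0,-1,292,-219,-158,0,0,0,-1,296.3,-222.4,-158,0,0,0,-1,296.3,-222.4,-158,0,0,0,-1,296.3,-222.4,-158,0,0,0],
)

```text
t: 19.15
eef_pos: [642.5, 20.6, 238.8]
tcp_rot: [3.141, 0.0, -1.75]
ft_force: [0.5, 0.5, -2.0]
opening: 0.309
```

Run:
```python
from h import *
n='wrist'
p,d=env.read_camera(n)
cv2.imwrite('pics/w8.png',p[...,::-1])
s=env.state();print(s['eef_pos'],s['tcp_rot'],s['ft_force'])
move([*slot(59.5,30),86],np.radians(-100.3))
```

```text
[642.53532536  20.6541908  238.95979157] [ 3.14152293e+00  9.57215522e-05 -1.75004036e+00] [-0.04286268  0.05981578 -1.73655806]
move [  1.   -0.8 153. ] [0.   0.01 0.03]
```

View pics/w8.png

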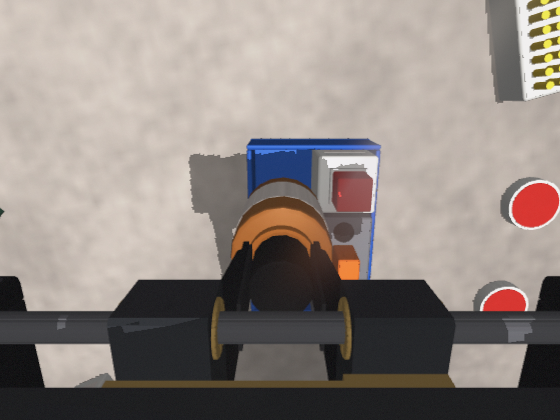

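Call:
arm_command(
  motion=[-1,0.5,-0.7,40,0,0,0,-1,0.5,-0.7,75,0,0,0,-1,0.5,-0.7,90,0,0,0,-1,0.5,-0.7,105,0,0,0,-1,0.5,-0.7,120,0,0,0,-1,0.5,-0.7,135,0,0,0,-1,0.5,-0.7,145,0,0,0,-1,0.5,-0.7,150,0,0,0,-1,0.5,-0.7,152,0,0,0,-1,0.5,-0.7,152,0,0,0],
)

```text
t: 20.2
eef_pos: [643.8, 18.9, 87.2]
tcp_rot: [-3.141, -0.0, -1.751]
ft_force: [0.9, -0.4, -2.2]
opening: 0.313
```

Call:
arm_command(
  motion=[0.05,0,0,0.5,0,0,0,0.05,0,0,0.5,0,0,0,0.05,0,0,0.5,0,0,0,0.05,0,0,-20,0,0,0,0.05,0,0,-60,0,0,0,0.05,0,0,-105,0,0,0,0.05,0,0,-140,0,0,0,0.05,0,0,-155,0,0,0,0.05,0,0,-155,0,0,0,0.05,0,0,-155,0,0,0],
)

```text
t: 21.2
eef_pos: [643.3, 18.8, 241.2]
tcp_rot: [3.141, -0.0, -1.751]
ft_force: [-0.8, -0.2, -1.0]
opening: 0.526
```

Run:
```python
from h import *
n='wrist';p,d=env.read_camera(n); X,_,_=cloud(n,p,d)
cv2.imwrite('pics/w9.png',p[...,::-1])
tops(n,X,p,d,[('red',[632,-40]),('black',[643,20])],zc=115,r=28)
s=env.state();print(s['eef_pos'],s['tcp_rot'],s['opening']*95,s['t'])
move([394.2,217.8,240],np.radians(-100.3)) # green
```

```text
wrist red 1193 mean [633.8 -39.8] rect 633.2 -40.1 30.2 29.7 80.1 circ 632.9 -40.0 20.0 z 113.9
wrist black 909 mean [643.7  18.3] rect 643.4 18.4 28.9 28.8 6.6 circ 643.1 18.3 14.8 z 113.9
[643.07257927  18.85364276 240.57260086] [ 3.13993236e+00 -2.72678390e-04 -1.75131668e+00] 50.00377914343234 21.25
move [-151.   280.5    1. ] [ 0.1  -0.02 -0.04]
```

View pics/w9.png

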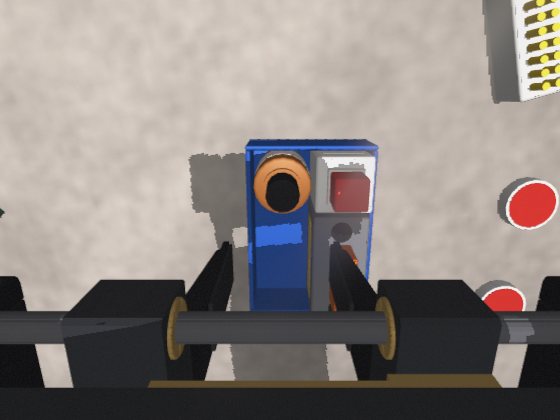

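Call:
arm_command(
  motion=[0.05,-20,37,0,0,0,0,0.05,-42,78,0,0,0,0,0.05,-64,119,0,0,0,0,0.05,-86,160,0,0,0,0,0.05,-108,201,0,0,0,0,0.05,-126,235,0,0,0,0,0.05,-140,260,0,0,0,0,0.05,-148,275,0,0,0,0,0.05,-151.3,280,0,0,0,0,0.05,-151.3,280,0,0,0,0,0.05,-151.3,280,0,0,0,0],
)

```text
t: 22.35
eef_pos: [395.8, 217.6, 241.3]
tcp_rot: [3.141, -0.001, -1.752]
ft_force: [-0.7, 0.2, 0.7]
opening: 0.53
```

Run:
```python
from h import *
n='wrist'
p,d=env.read_camera(n); X,_,_=cloud(n,p,d)
cv2.imwrite('pics/w10.png',p[...,::-1])
tops(n,X,p,d,[('yel',[376,325]),('green',[395,218])])
s=env.state();print(s['eef_pos'],s['tcp_rot'],s['opening']*95)
move([394.2,218,80],np.radians(-100.3))
```

```text
wrist yel 1078 mean [376.3 324.1] rect 375.3 325.0 30.1 30.6 15.9 circ 375.7 325.0 20.5 z 109.5
wrist green 885 mean [394.8 217.5] rect 394.3 217.6 28.9 28.9 77.5 circ 394.2 217.7 14.7 z 109.6
[395.88217343 217.49791293 241.40439318] [ 3.14120637e+00 -4.43748924e-04 -1.75192910e+00] 49.97597311533551
move [ -0.3   1.7 161.4] [ 0.02 -0.03 -0.08]
```

View pics/w10.png

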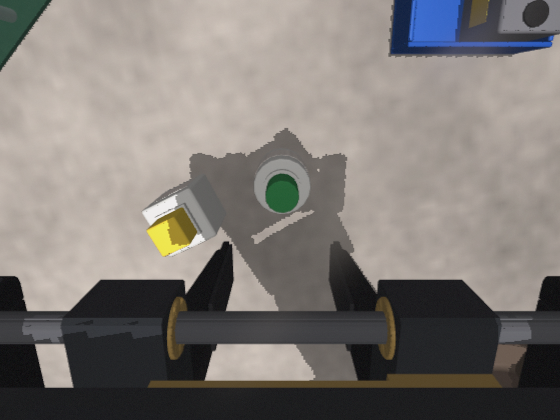

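Call:
arm_command(
  motion=[0.05,-0.3,1.6,50,0,0,0,0.05,-0.3,1.6,100,0,0,0,0.05,-0.3,1.6,140,0,0,0,0.05,-0.3,1.6,157,0,0,0,0.05,-0.3,1.6,161,0,0,0,0.05,-0.3,1.6,161,0,0,0,-1,-0.3,1.6,161,0,0,0,-1,-0.3,1.6,161,0,0,0,-1,-0.3,1.6,161,0,0,0,-1,-0.3,1.6,161,0,0,0,-1,-0.3,1.6,161,0,0,0],
)

```text
t: 23.5
eef_pos: [394.1, 218.6, 81.4]
tcp_rot: [-3.14, 0.001, -1.751]
ft_force: [0.1, -1.5, 6.5]
opening: 0.31
```

Run:
```python
from h import *
s=env.state();print(s['eef_pos'],s['tcp_rot'],s['opening']*95)
y=np.radians(-100.3)
move([*slot(-59,30),240],y);print(slot(-59,30))
```

```text
[394.09972305 218.60094359  81.44340909] [-3.14032007e+00  5.33243672e-04 -1.75108364e+00] 29.417924943642074
move [ 151.1 -162.4 -158.4] [-0.07  0.03 -0.03]
[526.51484922  40.76588183]
```

Call:
arm_command(
  motion=[-1,0,0,-30,0,0,0,-1,0,0,-70,0,0,0,-1,0,0,-110,0,0,0,-1,4,-4,-145,0,0,0,-1,20,-22,-158,0,0,0,-1,45,-49,-158,0,0,0,-1,70,-76,-158,0,0,0,-1,95,-103,-158,0,0,0,-1,120,-129,-158,0,0,0,-1,138,-148,-158,0,0,0,-1,148,-159,-158,0,0,0,-1,151,-162.4,-158,0,0,0,-1,151,-162.4,-158,0,0,0,-1,151,-162.4,-158,0,0,0],
)

```text
t: 24.9
eef_pos: [525.8, 41.7, 238.8]
tcp_rot: [3.141, 0.0, -1.75]
ft_force: [-0.1, 1.2, -1.7]
opening: 0.313
```

Run:
```python
from h import *
n='wrist'
p,d=env.read_camera(n)
cv2.imwrite('pics/w11.png',p[...,::-1])
s=env.state();print(s['eef_pos'],s['tcp_rot'],s['ft_force'])
move([*slot(-59,30),86],np.radians(-100.3))
```

```text
[525.7974794   41.77290546 238.89472326] [ 3.14139450e+00  2.81637609e-05 -1.75022121e+00] [ 0.25094045  0.15955126 -2.35024561]
move [  0.9  -0.9 152.9] [0.01 0.   0.02]
```

View pics/w11.png

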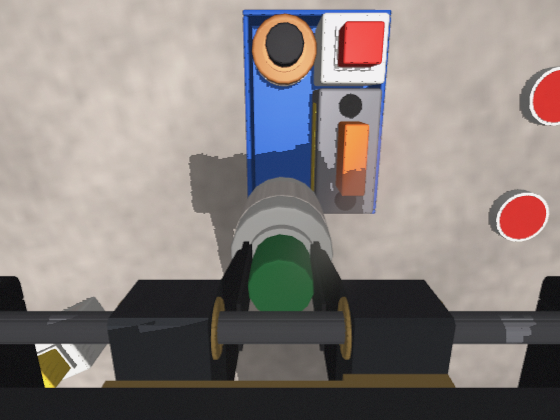

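Call:
arm_command(
  motion=[-1,0.5,-0.7,40,0,0,0,-1,0.5,-0.7,75,0,0,0,-1,0.5,-0.7,90,0,0,0,-1,0.5,-0.7,105,0,0,0,-1,0.5,-0.7,120,0,0,0,-1,0.5,-0.7,135,0,0,0,-1,0.5,-0.7,145,0,0,0,-1,0.5,-0.7,150,0,0,0,-1,0.5,-0.7,152,0,0,0,-1,0.5,-0.7,152,0,0,0],
)

```text
t: 25.95
eef_pos: [527.1, 40.4, 87.1]
tcp_rot: [-3.141, -0.0, -1.751]
ft_force: [-0.4, -0.4, -2.4]
opening: 0.313
```

Call:
arm_command(
  motion=[0.05,0,0,0.5,0,0,0,0.05,0,0,0.5,0,0,0,0.05,0,0,0.5,0,0,0,0.05,0,0,-20,0,0,0,0.05,0,0,-60,0,0,0,0.05,0,0,-105,0,0,0,0.05,0,0,-140,0,0,0,0.05,0,0,-155,0,0,0,0.05,0,0,-155,0,0,0,0.05,0,0,-155,0,0,0],
)

```text
t: 26.95
eef_pos: [526.7, 40.2, 241.3]
tcp_rot: [3.141, -0.0, -1.751]
ft_force: [0.2, -0.6, -1.3]
opening: 0.523
```

Run:
```python
from h import *
n='wrist';p,d=env.read_camera(n); X,_,_=cloud(n,p,d)
cv2.imwrite('pics/w12.png',p[...,::-1])
tops(n,X,p,d,[('red',[632,-40]),('black',[643,19]),('green',[527,40])],zc=115,r=28)
s=env.state();print(s['eef_pos'],s['tcp_rot'],s['opening']*95,s['t'])
move([375.6,325,240],np.radians(-74.4)) # yellow
```

```text
wrist red 1699 mean [632.5 -39.5] rect 632.4 -39.9 30.2 29.6 79.8 circ 632.6 -39.8 20.1 z 113.8
wrist black 1280 mean [642.7  18.5] rect 642.7 18.6 29.0 28.9 80.0 circ 642.8 18.6 14.9 z 113.8
wrist green 908 mean [527.5  39.7] rect 527.2 40.0 28.4 28.8 80.7 circ 526.8 40.0 14.9 z 114.0
[526.51838502  40.21099913 240.76343315] [ 3.14012723e+00 -2.73237276e-04 -1.75133800e+00] 49.517957843298625 27.0
move [-253.1  199.6    1. ] [  0.09   0.   -25.94]
```

View pics/w12.png

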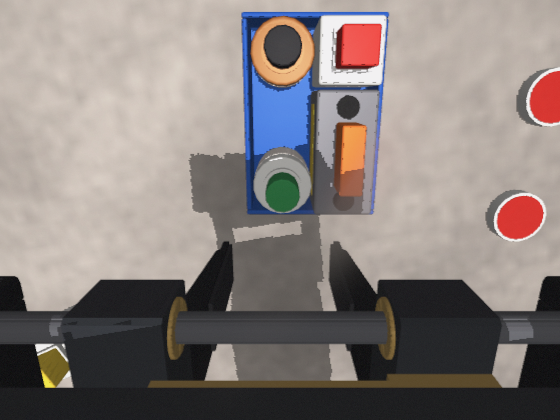

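Call:
arm_command(
  motion=[0.05,-30,24,0,0,0,-3,0.05,-65,51,0,0,0,-7,0.05,-102,80,0,0,0,-11,0.05,-139,110,0,0,0,-15,0.05,-175,138,0,0,0,-19,0.05,-208,164,0,0,0,-22,0.05,-234,185,0,0,0,-25,0.05,-248,196,0,0,0,-26,0.05,-253,199.4,0,0,0,-26,0.05,-253,199.4,0,0,0,-26,0.05,-253,199.4,0,0,0,-26],
)

```text
t: 28.1
eef_pos: [376.5, 324.2, 241.2]
tcp_rot: [3.141, -0.001, -1.298]
ft_force: [-1.0, -0.1, 1.0]
opening: 0.523
```

Run:
```python
from h import *
n='wrist'
p,d=env.read_camera(n); X,_,_=cloud(n,p,d)
cv2.imwrite('pics/w13.png',p[...,::-1])
tops(n,X,p,d,[('yel',[376,325])])
s=env.state();print(s['eef_pos'],s['tcp_rot'],s['opening']*95)
move([375.5,325,80],np.radians(-74.4))
```

```text
wrist yel 1165 mean [375.9 325.4] rect 375.3 325.1 30.5 29.5 14.8 circ 375.6 325.3 20.0 z 109.7
[376.70814799 324.06851148 241.40398413] [ 3.14097365e+00 -4.39492343e-04 -1.29885593e+00] 50.07434520253772
move [ -1.3   0.8 161.4] [ 0.04 -0.03 -0.02]
```

View pics/w13.png

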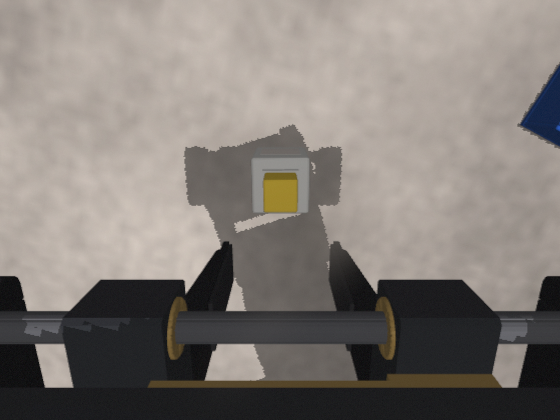

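Call:
arm_command(
  motion=[0.05,-1.3,0.8,50,0,0,0.5,0.05,-1.3,0.8,100,0,0,0.5,0.05,-1.3,0.8,140,0,0,0.5,0.05,-1.3,0.8,157,0,0,0.5,0.05,-1.3,0.8,161,0,0,0.5,0.05,-1.3,0.8,161,0,0,0.5,-1,-1.3,0.8,161,0,0,0.5,-1,-1.3,0.8,161,0,0,0.5,-1,-1.3,0.8,161,0,0,0.5,-1,-1.3,0.8,161,0,0,0.5,-1,-1.3,0.8,161,0,0,0.5],
)

```text
t: 29.25
eef_pos: [375.5, 326.1, 81.5]
tcp_rot: [-3.14, 0.0, -1.306]
ft_force: [-0.2, -1.6, 7.2]
opening: 0.313
```

Run:
```python
from h import *
s=env.state();print(s['eef_pos'],s['tcp_rot'],s['opening']*95)
move([584.8,29.6,240],np.radians(-100.3))
```

```text
[375.46799148 326.05327656  81.53042857] [-3.14026665e+00  2.01721516e-04 -1.30612551e+00] 29.74545053245992
move [ 340.9 -124.7 -158.4] [-0.07  0.03 25.46]
```

Call:
arm_command(
  motion=[-1,0,0,-30,0,0,0,-1,0,0,-70,0,0,0,-1,0,0,-110,0,0,0,-1,8,-3,-145,0,0,0.5,-1,33,-12,-158,0,0,2,-1,68,-25,-158,0,0,5,-1,105,-38,-158,0,0,8,-1,142,-52,-158,0,0,11,-1,180,-66,-158,0,0,14,-1,218,-80,-158,0,0,17,-1,255,-93,-158,0,0,20,-1,290,-106,-158,0,0,23,-1,318,-116,-158,0,0,25,-1,334,-122,-158,0,0,25.5,-1,340.9,-124.7,-158,0,0,25.5,-1,340.9,-124.7,-158,0,0,25.5,-1,340.9,-124.7,-158,0,0,25.5],
)

```text
t: 30.95
eef_pos: [584.0, 30.5, 238.8]
tcp_rot: [3.141, 0.0, -1.75]
ft_force: [0.3, 0.1, -1.8]
opening: 0.314
```

Run:
```python
from h import *
n='wrist'
p,d=env.read_camera(n)
cv2.imwrite('pics/w14.png',p[...,::-1])
s=env.state();print(s['eef_pos'],s['tcp_rot'],s['ft_force'])
move([584.8,29.6,86],np.radians(-100.3))
```

```text
[584.02149037  30.61888237 238.911164  ] [ 3.14132235e+00  8.21344255e-05 -1.74977451e+00] [-0.41894332  1.25761441 -2.93338558]
move [  0.9  -1.  152.9] [0.02 0.   0.05]
```

View pics/w14.png

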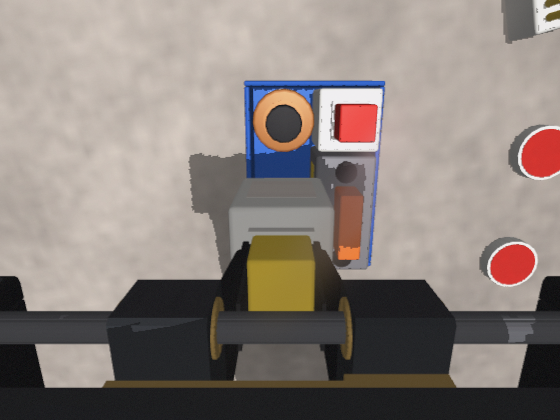

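Call:
arm_command(
  motion=[-1,0,-0.3,40,0,0,0,-1,0,-0.3,70,0,0,0,-1,0,-0.3,80,0,0,0,-1,0,-0.3,90,0,0,0,-1,0,-0.3,100,0,0,0,-1,0,-0.3,110,0,0,0,-1,0,-0.3,120,0,0,0,-1,0,-0.3,130,0,0,0,-1,0,-0.3,140,0,0,0,-1,0,-0.3,147,0,0,0,-1,0,-0.3,151,0,0,0,-1,0,-0.3,152,0,0,0,-1,0,-0.3,152,0,0,0],
)

```text
t: 32.3
eef_pos: [585.1, 29.4, 86.9]
tcp_rot: [-3.141, -0.0, -1.751]
ft_force: [0.4, 0.5, -1.3]
opening: 0.313
```

Call:
arm_command(
  motion=[0.05,0,0,0.5,0,0,0,0.05,0,0,0.5,0,0,0,0.05,0,0,0.5,0,0,0,0.05,0,0,-20,0,0,0,0.05,0,0,-60,0,0,0,0.05,0,0,-105,0,0,0,0.05,0,0,-140,0,0,0,0.05,0,0,-155,0,0,0,0.05,0,0,-155,0,0,0,0.05,0,0,-155,0,0,0],
)

```text
t: 33.3
eef_pos: [584.6, 29.5, 241.3]
tcp_rot: [3.141, -0.0, -1.751]
ft_force: [0.2, -0.9, -0.2]
opening: 0.527
```

Run:
```python
from h import *
n='wrist';p,d=env.read_camera(n); X,_,_=cloud(n,p,d)
cv2.imwrite('pics/w15.png',p[...,::-1])
tops(n,X,p,d,[('red',[632,-40]),('black',[643,19]),('yel',[585,29])],zc=115,r=28)
p,d=env.read_camera('scene')
cv2.imwrite('pics/s15.png',cv2.resize(p[100:400,90:450],(720,600))[:,:,::-1])
s=env.state();print(s['eef_pos'],s['tcp_rot'],s['opening']*95,s['t'])
move([470,-230,300],np.radians(0)) 
move([470,-230,300],np.radians(-180))
```

```text
wrist red 1410 mean [633.3 -39.7] rect 632.9 -40.1 30.2 29.3 79.3 circ 632.9 -39.7 20.1 z 113.9
wrist black 1062 mean [643.1  18.4] rect 643.0 18.5 29.3 28.9 36.6 circ 642.8 18.5 14.8 z 113.8
wrist yel 1184 mean [584.1  29.8] rect 583.7 29.9 29.6 29.8 79.9 circ 583.4 30.2 20.2 z 113.9
[584.43285986  29.46417358 240.41624802] [ 3.13946036e+00 -3.37029606e-04 -1.75130291e+00] 49.64560723380573 33.4
move [275.8  66.1 -59.3] [ 1.1000e-01  9.0000e-02 -1.0034e+02]
move [275.8  66.1 -59.3] [ 0.09 -0.1  79.66]
```

View pics/w15.png

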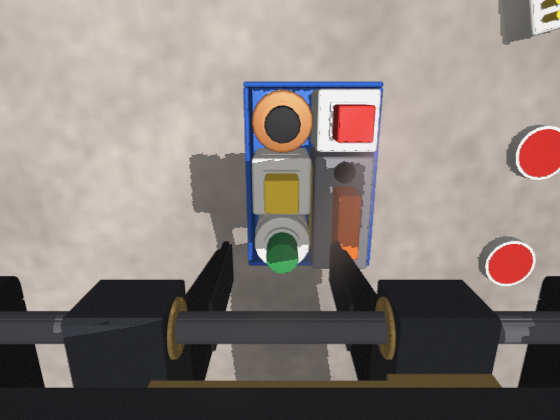

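View pics/s15.png

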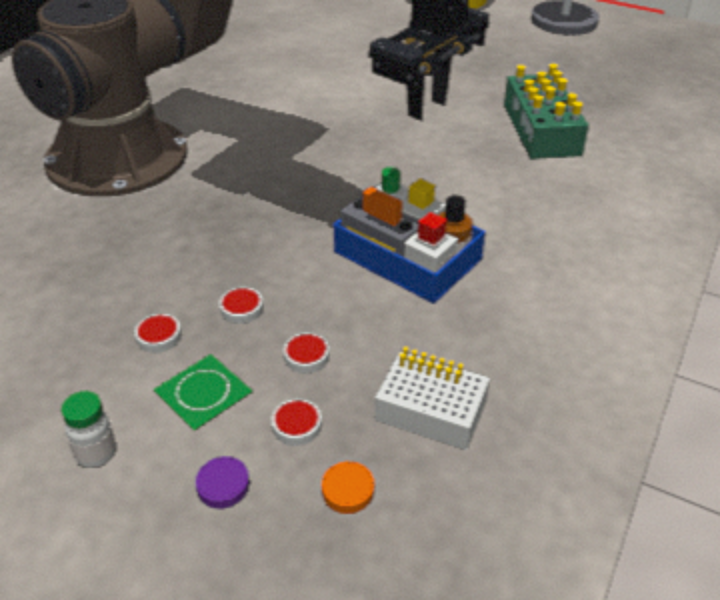

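Run:
```python
from h import *
move([471,-369,240],np.radians(-90))
```

```text
move [412.4  40.1   0.6] [ 1.200e-01 -1.000e-02 -1.034e+01]
```

Call:
arm_command(
  motion=[0.68,30,3,0,0,0,-1,0.68,75,7,0,0,0,-2,0.68,120,12,0,0,0,-3,0.68,165,16,0,0,0,-4,0.68,210,20,0,0,0,-5,0.68,255,25,0,0,0,-6,0.68,300,29,0,0,0,-7,0.68,345,33,0,0,0,-8,0.68,380,37,0,0,0,-9,0.68,402,39,0,0,0,-10,0.68,412,40,0,0,0,-10.3,0.68,412,40,0,0,0,-10.3,0.68,412,40,0,0,0,-10.3],
)

```text
t: 34.7
eef_pos: [471.8, -367.8, 241.3]
tcp_rot: [3.141, 0.001, -1.572]
ft_force: [0.1, -0.4, -0.2]
opening: 0.842
```

```bash
cat >> h.py <<'E'
def discs(X,p,d,zc=16,tol=6):
    hh=hsv(p)
    red=((hh[...,0]<8)|(hh[...,0]>172))&(hh[...,1]>120)&(d>0)&(X[...,2]>0)&(X[...,2]<75)
    n,l,st,_=cv2.connectedComponentsWithStats(red.astype(np.uint8))
    for i in range(1,n):
        if st[i,4]<150: continue
        P=X[l==i]; c,r=cv2.minEnclosingCircle(P[:,:2].astype(np.float32))
        print('disc',np.round(c,1),round(r,1),'z',round(float(np.median(P[:,2])),1),st[i,:4])
def pad(X,p,d):
    hh=hsv(p)
    m=(d>0)&(X[...,2]<12)&(hh[...,0]>50)&(hh[...,0]<85)&(hh[...,1]>120)&(abs(X[...,0]-471)<80)&(abs(X[...,1]+370)<80)
    P=X[m][:,:2].astype(np.float32); print('pad',cv2.minAreaRect(P),m.sum())
    w=(d>0)&(X[...,2]<12)&(hh[...,1]<90)&(hh[...,2]>150)&(np.hypot(X[...,0]-471,X[...,1]+370)<38)
    P=X[w][:,:2].astype(np.float32); 
    if len(P)>10: print('ring',cv2.minEnclosingCircle(P),cv2.fitEllipse(P),w.sum())
E
python3 - <<'E'
from h import *
n='wrist';p,d=env.read_camera(n); X,_,_=cloud(n,p,d)
cv2.imwrite('pics/w16.png',p[...,::-1])
discs(X,p,d); pad(X,p,d)
s=env.state();print(s['eef_pos'],s['tcp_rot'],s['opening']*95,s['t'])
E
```

```text
disc [ 605.1 -360.8] 26.4 z 16.3 [250  14  51  57]
disc [ 554.8 -256.5] 26.3 z 16.1 [151  69  50  52]
disc [ 425.4 -221.7] 26.3 z 16.2 [133 191  45  43]
disc [ 358.9 -320.7] 26.2 z 16.4 [222 245  42  40]
pad ((470.7329406738281, -370.4469299316406), (88.78337860107422, 89.11238098144531), 72.6873550415039) 5295
ring ((471.3200988769531, -370.6607666015625), 32.64076232910156) ((470.6130676269531, -370.6142272949219), (63.51642990112305, 63.926666259765625), 55.5267448425293) 102
[ 471.99200651 -367.54707007  241.55115074] [ 3.14125064e+00  5.47216499e-04 -1.57087656e+00] 79.36938687353675 34.75
```

View pics/w16.png

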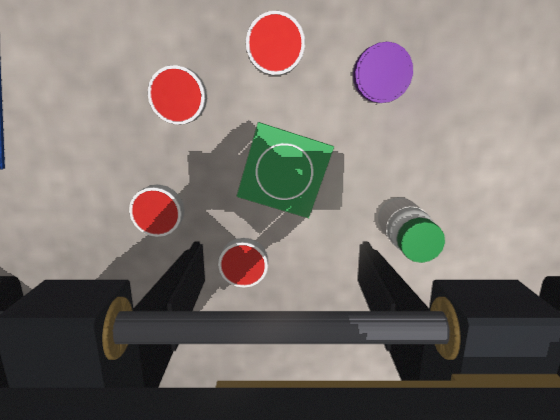

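Run:
```python
from h import *
p=cv2.imread('pics/w16.png'); cv2.imwrite('pics/w16c.png',cv2.resize(p[0:300,110:440],None,fx=2,fy=2,interpolation=cv2.INTER_CUBIC))
move([605.1,-360.8,120],np.radians(-90))
```

```text
move [  -6.7 -133.1  121.5] [ 0.02  0.03 -0.  ]
```

View pics/w16c.png

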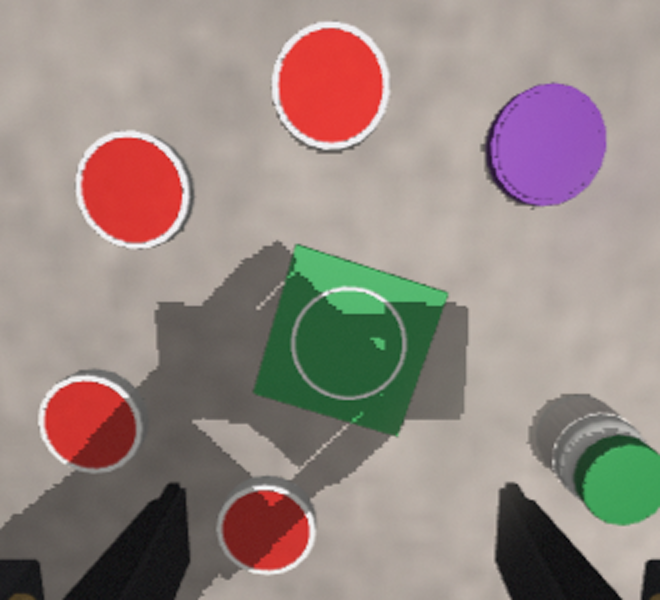

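Call:
arm_command(
  motion=[0.68,-2,-40,40,0,0,0,0.68,-4,-85,80,0,0,0,0.68,-6,-120,110,0,0,0,0.68,-6.7,-133,120,0,0,0,0.68,-6.7,-133,120,0,0,0,0.68,-6.7,-133,120,0,0,0],
)

```text
t: 35.35
eef_pos: [604.9, -360.7, 121.6]
tcp_rot: [3.141, 0.0, -1.57]
ft_force: [0.3, -1.3, -0.3]
opening: 0.839
```

Run:
```python
from h import *
n='wrist';p,d=env.read_camera(n); X,_,_=cloud(n,p,d)
discs(X,p,d)
s=env.state();print(s['eef_pos'],s['tcp_rot'],s['opening']*95,s['t'])
move([605.1,-360.8,5],np.radians(-90))
```

```text
disc [ 604.7 -361.9] 26.5 z 17.1 [250 171  65  64]
disc [ 554.3 -257.6] 26.7 z 16.9 [126 232  59  56]
[ 604.62195532 -361.37498422  122.59545502] [-3.14128124e+00 -3.36422406e-04 -1.57063410e+00] 79.69819499972749 35.4
move [ -0.6  -0.4 117.6] [-0.02 -0.02  0.01]
```

Call:
arm_command(
  motion=[0.68,0,-0.3,40,0,0,0,0.68,0,-0.3,80,0,0,0,0.68,0,-0.3,105,0,0,0,0.68,0,-0.3,114,0,0,0,0.68,0,-0.3,116,0,0,0,0.68,0,-0.3,116,0,0,0,-1,0,-0.3,116,0,0,0,-1,0,-0.3,116,0,0,0,-1,0,-0.3,116,0,0,0,-1,0,-0.3,116,0,0,0],
)

```text
t: 36.4
eef_pos: [605.2, -362.3, 6.7]
tcp_rot: [-3.141, -0.001, -1.571]
ft_force: [-1.1, 0.4, 4.4]
opening: 0.622
```

Call:
arm_command(
  motion=[0.68,0,0,0,0,0,0,0.68,0,0,0,0,0,0,0.68,0,0,0,0,0,-8,0.68,0,0,0,0,0,-16,0.68,0,0,0,0,0,-24,0.68,0,0,0,0,0,-32,0.68,0,0,0,0,0,-40,0.68,0,0,0,0,0,-48,0.68,0,0,0,0,0,-56,0.68,0,0,0,0,0,-64,0.68,0,0,0,0,0,-72,0.68,0,0,0,0,0,-80,0.68,0,0,0,0,0,-87,0.68,0,0,0,0,0,-90,0.68,0,0,0,0,0,-90,-1,0,0,0,0,0,-90,-1,0,0,0,0,0,-90,-1,0,0,0,0,0,-90,-1,0,0,0,0,0,-90],
)

```text
t: 38.3
eef_pos: [604.9, -362.1, 5.8]
tcp_rot: [3.142, 0.0, -0.001]
ft_force: [0.6, 0.2, -1.3]
opening: 0.627
```

Run:
```python
from h import *
s=env.state();print(s['eef_pos'],s['tcp_rot'],s['opening']*95,s['t'])
move([470.8,-370.5,80],0)
```

```text
[ 604.94682605 -362.07823718    5.80922208] [ 3.14152771e+00  1.62402803e-06 -1.15742092e-03] 59.53305077263804 38.3
move [-134.1    8.6  -74.2] [ 0.    0.   -0.07]
```

Call:
arm_command(
  motion=[-1,0,0,-20,0,0,0,-1,-5,0,-50,0,0,0,-1,-25,1.5,-72,0,0,0,-1,-55,3.5,-74,0,0,0,-1,-90,6,-74,0,0,0,-1,-118,8,-74,0,0,0,-1,-131,8.6,-74,0,0,0,-1,-134.1,8.6,-74,0,0,0,-1,-134.1,8.6,-74,0,0,0,-1,-134.1,8.6,-74,0,0,0,-1,-134.1,8.6,-74,0,0,0],
)

```text
t: 39.4
eef_pos: [471.7, -370.5, 79.7]
tcp_rot: [3.141, -0.0, 0.0]
ft_force: [0.2, 0.1, -1.0]
opening: 0.621
```

Run:
```python
from h import *
n='wrist';p,d=env.read_camera(n); X,_,_=cloud(n,p,d);discs(X,p,d)
cv2.imwrite('pics/w17.png',p[...,::-1])
s=env.state();print(s['eef_pos'],s['tcp_rot'],s['opening']*95,s['t'])
move([470.8,-370.5,10],0)
```

```text
disc [ 425.3 -234.9] 22.5 z 16.0 [162   0  79  26]
disc [ 554.5 -256.3] 26.7 z 15.9 [377   0  89  89]
disc [ 358.3 -320.5] 26.6 z 16.1 [ 65 108  82  81]
[ 471.58803666 -370.42355067   79.65730679] [ 3.14147381e+00 -9.67253838e-05  7.97023662e-05] 59.336293579711615 39.45
move [-0.8  0.1 69.7] [ 0.01 -0.01  0.  ]
```

View pics/w17.png

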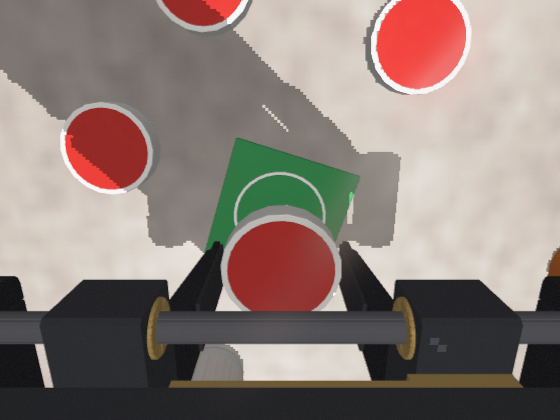

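Call:
arm_command(
  motion=[-1,-0.8,0,25,0,0,0,-1,-0.8,0,50,0,0,0,-1,-0.8,0,63,0,0,0,-1,-0.8,0,67,0,0,0,-1,-0.8,0,69,0,0,0,-1,-0.8,0,69.5,0,0,0,-1,-0.8,0,69.5,0,0,0,-1,-0.8,0,69.5,0,0,0],
)

```text
t: 40.25
eef_pos: [470.3, -370.8, 11.1]
tcp_rot: [3.141, -0.001, -0.001]
ft_force: [0.4, -0.3, -1.2]
opening: 0.626
```

Call:
arm_command(
  motion=[-1,0.3,0,0.8,0,0,0,-1,0.3,0,0.8,0,0,0,-1,0.3,0,0.8,0,0,0],
)

```text
t: 40.55
eef_pos: [470.5, -370.7, 9.8]
tcp_rot: [3.141, -0.0, -0.001]
ft_force: [-0.1, 1.3, 1.4]
opening: 0.622
```

Call:
arm_command(
  motion=[0.68,0,0,0,0,0,0,0.68,0,0,0,0,0,0,0.68,0,0,0,0,0,0,0.68,0,0,-20,0,0,0,0.68,0,0,-60,0,0,0,0.68,0,0,-85,0,0,0,0.68,0,0,-95,0,0,0,0.68,0,0,-95,0,0,0,0.68,0,0,-95,0,0,0],
)

```text
t: 41.45
eef_pos: [470.0, -370.2, 103.4]
tcp_rot: [-3.141, 0.001, -0.001]
ft_force: [-0.2, 0.3, -0.8]
opening: 0.838
```

Run:
```python
from h import *
n='wrist';p,d=env.read_camera(n); X,_,_=cloud(n,p,d);discs(X,p,d)
cv2.imwrite('pics/w18.png',p[...,::-1])
s=env.state();print(s['eef_pos'],s['tcp_rot'],s['opening']*95,s['t'])
move([554.5,-256.5,120],0)
```

```text
disc [ 425.1 -230. ] 24.8 z 15.8 [172   0  79  33]
disc [ 554.4 -256.4] 26.6 z 15.6 [370   3  81  87]
disc [ 358.4 -320.4] 26.6 z 15.9 [ 88 107  74  75]
disc [ 470.  -370.1] 26.4 z 19.7 [247 179  70  67]
[ 469.88318615 -370.17215021  103.1144291 ] [-3.14023080e+00  1.43356438e-03 -7.62977484e-04] 79.9800261936729 41.5
move [  84.5 -113.8  -16.9] [-0.08  0.08 -0.04]
```

View pics/w18.png

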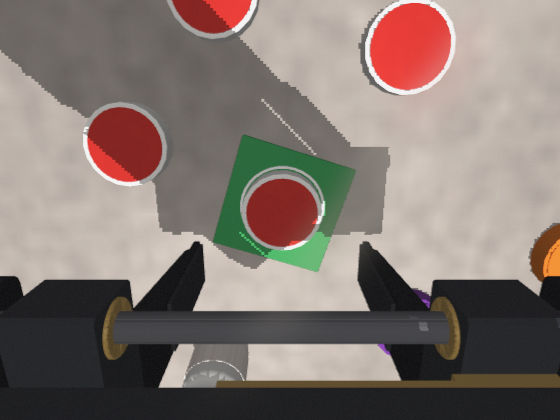

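Call:
arm_command(
  motion=[0.68,25,-33,-10,0,0,0,0.68,55,-74,-17,0,0,0,0.68,75,-102,-17,0,0,0,0.68,83,-112,-17,0,0,0,0.68,84.3,-114,-17,0,0,0,0.68,84.3,-114,-17,0,0,0,0.68,84.3,-114,-17,0,0,0,0.68,84.3,-114,-17,0,0,0],
)

```text
t: 42.3
eef_pos: [554.0, -257.8, 121.3]
tcp_rot: [-3.142, 0.0, -0.002]
ft_force: [-0.1, 1.1, 0.4]
opening: 0.838
```

Run:
```python
from h import *
n='wrist';p,d=env.read_camera(n); X,_,_=cloud(n,p,d);discs(X,p,d)
s=env.state();print(s['eef_pos'],s['tcp_rot'],s['opening']*95,s['t'])
move([554.4,-256.4,5],0)
```

```text
disc [ 425.4 -221.5] 26.6 z 16.2 [ 80 125  69  68]
disc [ 554.7 -256.7] 26.3 z 16.2 [250 171  65  63]
disc [ 358.7 -320.3] 26.8 z 16.4 [ 20 248  63  43]
disc [ 474.7 -389.4] 16.5 z 20.3 [175 344  36  10]
[ 554.13279096 -257.66421308  121.44209379] [ 3.14155599e+00  1.41864814e-04 -2.20041343e-03] 79.76954654116777 42.35
move [  0.3  -1.3 116.4] [ 0.    0.01 -0.13]
```

Call:
arm_command(
  motion=[0.68,0.3,-1,40,0,0,0,0.68,0.3,-1,80,0,0,0,0.68,0.3,-1,105,0,0,0,0.68,0.3,-1,114,0,0,0,0.68,0.3,-1,116,0,0,0,0.68,0.3,-1,116,0,0,0,-1,0.3,-1,116,0,0,0,-1,0.3,-1,116,0,0,0,-1,0.3,-1,116,0,0,0,-1,0.3,-1,116,0,0,0],
)

```text
t: 43.35
eef_pos: [555.3, -255.8, 6.3]
tcp_rot: [3.141, -0.001, -0.001]
ft_force: [-1.1, 0.5, 6.1]
opening: 0.624
```

Call:
arm_command(
  motion=[0.68,0,0,0,0,0,0,0.68,0,0,0,0,0,0,0.68,0,0,0,0,0,8,0.68,0,0,0,0,0,16,0.68,0,0,0,0,0,24,0.68,0,0,0,0,0,32,0.68,0,0,0,0,0,40,0.68,0,0,0,0,0,48,0.68,0,0,0,0,0,56,0.68,0,0,0,0,0,64,0.68,0,0,0,0,0,72,0.68,0,0,0,0,0,80,0.68,0,0,0,0,0,87,0.68,0,0,0,0,0,90,0.68,0,0,0,0,0,90,-1,0,0,0,0,0,90,-1,0,0,0,0,0,90,-1,0,0,0,0,0,90,-1,0,0,0,0,0,90],
)

```text
t: 45.25
eef_pos: [555.0, -255.6, 5.5]
tcp_rot: [3.142, -0.0, -1.571]
ft_force: [-0.4, -0.1, -0.3]
opening: 0.624
```

Run:
```python
from h import *
s=env.state();print(s['eef_pos'],s['tcp_rot'],s['opening']*95,s['t'])
move([470.5,-370.6,100],np.radians(-90))
```

```text
[ 555.02088886 -255.64886713    5.51682956] [ 3.14158721e+00 -6.96614930e-05 -1.57102221e+00] 59.30780720025091 45.25
move [115.   84.5 -94.5] [ 0.   -0.   -0.01]
```

Call:
arm_command(
  motion=[-1,0,0,-25,0,0,0,-1,5,4,-60,0,0,0,-1,25,18,-90,0,0,0,-1,55,40,-94.5,0,0,0,-1,85,62,-94.5,0,0,0,-1,105,77,-94.5,0,0,0,-1,113,83,-94.5,0,0,0,-1,115,84.5,-94.5,0,0,0,-1,115,84.5,-94.5,0,0,0,-1,115,84.5,-94.5,0,0,0,-1,115,84.5,-94.5,0,0,0],
)

```text
t: 46.35
eef_pos: [471.1, -369.8, 100.0]
tcp_rot: [3.142, 0.0, -1.57]
ft_force: [0.2, -0.0, -0.7]
opening: 0.627
```

Run:
```python
from h import *
n='wrist';p,d=env.read_camera(n); X,_,_=cloud(n,p,d);discs(X,p,d)
cv2.imwrite('pics/w19.png',p[...,::-1])
s=env.state();print(s['eef_pos'],s['tcp_rot'],s['opening']*95,s['t'])
move([470.4,-370.6,26.5],np.radians(-90))
```

```text
disc [ 471.5 -370.5] 26.0 z 20.1 [247 180  72  36]
disc [ 425.7 -221.9] 26.7 z 16.0 [ 57 236  68  54]
disc [ 348.5 -323.2] 24.2 z 16.2 [199 344  55  23]
[ 470.98574876 -369.84975034   99.98443998] [ 3.14155679e+00  1.64848094e-05 -1.57027276e+00] 59.152453712958895 46.4
move [ 0.8  0.6 73.5] [0.   0.   0.03]
```

View pics/w19.png

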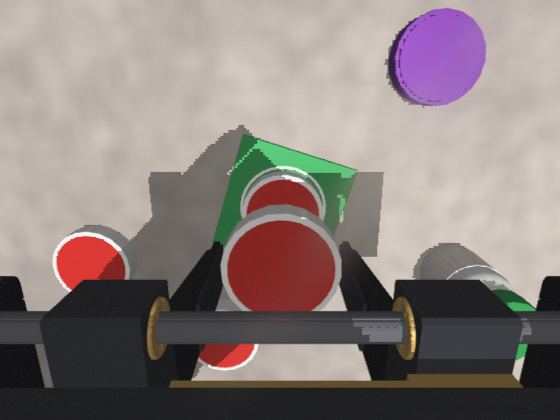

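Call:
arm_command(
  motion=[-1,0.6,0.4,30,0,0,0,-1,0.6,0.4,55,0,0,0,-1,0.6,0.4,67,0,0,0,-1,0.6,0.4,71,0,0,0,-1,0.6,0.4,73,0,0,0,-1,0.6,0.4,73.5,0,0,0,-1,0.6,0.4,73.5,0,0,0,-1,0.6,0.4,73.5,0,0,0],
)

```text
t: 47.2
eef_pos: [470.3, -371.4, 27.3]
tcp_rot: [-3.141, -0.001, -1.571]
ft_force: [-0.2, -0.2, -0.7]
opening: 0.623
```

Run:
```python
from h import *
s=env.state();print(s['eef_pos'],s['ft_force'])
move([470.4,-370.6,25.3],np.radians(-90))
```

```text
[ 470.28842594 -371.4135423    27.27084991] [-0.18409663 -0.18121259 -0.65075709]
move [-0.8 -0.1  2. ] [-0.05 -0.05 -0.04]
```

Call:
arm_command(
  motion=[-1,-0.7,-0.1,1.7,0,0,0,-1,-0.7,-0.1,1.7,0,0,0,-1,-0.7,-0.1,1.7,0,0,0,-1,-0.7,-0.1,1.7,0,0,0],
)

```text
t: 47.6
eef_pos: [470.4, -370.8, 25.5]
tcp_rot: [-3.141, -0.001, -1.572]
ft_force: [0.2, -0.4, 6.1]
opening: 0.626
```

Call:
arm_command(
  motion=[0.68,0,0,0,0,0,0,0.68,0,0,0,0,0,0,0.68,0,0,0,0,0,0,0.68,0,0,-20,0,0,0,0.68,0,0,-60,0,0,0,0.68,0,0,-85,0,0,0,0.68,0,0,-95,0,0,0,0.68,0,0,-95,0,0,0,0.68,0,0,-95,0,0,0],
)

```text
t: 48.5
eef_pos: [469.8, -370.1, 118.7]
tcp_rot: [3.141, 0.001, -1.572]
ft_force: [-0.6, -0.4, -0.1]
opening: 0.843
```

Run:
```python
from h import *
n='wrist';p,d=env.read_camera(n); X,_,_=cloud(n,p,d);discs(X,p,d)
cv2.imwrite('pics/w20.png',p[...,::-1])
s=env.state();print(s['eef_pos'],s['tcp_rot'],s['opening']*95,s['t'])
move([425.5,-221.7,120],np.radians(-90))
p,d=env.read_camera('scene'); X,_,_=cloud('scene',p,d);discs(X,p,d)
```

```text
disc [ 470.2 -370. ] 26.5 z 35.8 [247 177  71  68]
disc [ 425.5 -221.7] 26.9 z 15.8 [ 70 226  64  54]
disc [ 374.5 -320.7] 20.3 z 15.9 [201 300  48  11]
disc [ 339.7 -320.8] 17.5 z 15.9 [207 344  40   7]
[ 469.68795682 -370.06126059  118.3847882 ] [ 3.14007970e+00  1.39957410e-03 -1.57148632e+00] 79.92999250226998 48.55
move [-148.3   44.3   -1.3] [ 0.09  0.08 -0.04]
disc [ 425.5 -221.2] 27.4 z 16.4 [201 244  18  13]
disc [ 469.4 -370.2] 27.2 z 36.3 [180 278  20  16]
```

View pics/w20.png

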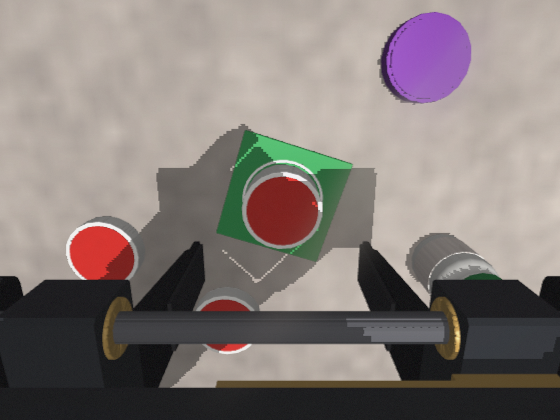

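Stack of two is at (470.2,-370.0), aligned with the first. Next dish at (425.5,-221.7).

Call:
arm_command(
  motion=[0.68,-30,9,0,0,0,0,0.68,-70,21,0,0,0,0,0.68,-110,33,0,0,0,0,0.68,-137,41,0,0,0,0,0.68,-147,44,0,0,0,0,0.68,-148.5,44.3,0,0,0,0,0.68,-148.5,44.3,0,0,0,0,0.68,-148.5,44.3,0,0,0,0,0.68,-148.5,44.3,0,0,0,0],
)

```text
t: 49.5
eef_pos: [426.2, -222.8, 119.6]
tcp_rot: [-3.142, -0.0, -1.572]
ft_force: [-0.7, 0.1, -1.1]
opening: 0.838
```

Run:
```python
from h import *
n='wrist';p,d=env.read_camera(n); X,_,_=cloud(n,p,d);discs(X,p,d)
s=env.state();print(s['eef_pos'],s['tcp_rot'],s['opening']*95,s['t'])
move([425.5,-221.8,5],np.radians(-90))
```

```text
disc [ 470.5 -370.2] 27.0 z 36.2 [454 114  76  74]
disc [ 425.6 -221.5] 26.3 z 16.1 [248 173  65  63]
disc [ 362.  -324.8] 25.5 z 16.3 [383 253  46  45]
[ 426.09996517 -222.6864753   119.64042247] [-3.14158662e+00 -1.03687302e-04 -1.57230212e+00] 79.98403593915565 49.55
move [ -0.9   0.6 114.6] [-0.   -0.01 -0.09]
```

Call:
arm_command(
  motion=[0.68,-0.8,0.5,40,0,0,0,0.68,-0.8,0.5,80,0,0,0,0.68,-0.8,0.5,103,0,0,0,0.68,-0.8,0.5,112,0,0,0,0.68,-0.8,0.5,114.3,0,0,0,0.68,-0.8,0.5,114.3,0,0,0,-1,-0.8,0.5,114.3,0,0,0,-1,-0.8,0.5,114.3,0,0,0,-1,-0.8,0.5,114.3,0,0,0,-1,-0.8,0.5,114.3,0,0,0],
)

```text
t: 50.55
eef_pos: [425.8, -221.4, 6.2]
tcp_rot: [-3.141, -0.001, -1.571]
ft_force: [-0.1, -0.2, 7.3]
opening: 0.624
```

Call:
arm_command(
  motion=[0.68,0,0,0,0,0,0,0.68,0,0,0,0,0,0,0.68,0,0,0,0,0,-8,0.68,0,0,0,0,0,-16,0.68,0,0,0,0,0,-24,0.68,0,0,0,0,0,-32,0.68,0,0,0,0,0,-40,0.68,0,0,0,0,0,-48,0.68,0,0,0,0,0,-56,0.68,0,0,0,0,0,-64,0.68,0,0,0,0,0,-72,0.68,0,0,0,0,0,-80,0.68,0,0,0,0,0,-87,0.68,0,0,0,0,0,-90,0.68,0,0,0,0,0,-90,-1,0,0,0,0,0,-90,-1,0,0,0,0,0,-90,-1,0,0,0,0,0,-90,-1,0,0,0,0,0,-90],
)

```text
t: 52.45
eef_pos: [425.5, -221.2, 5.5]
tcp_rot: [3.141, -0.0, -0.001]
ft_force: [0.7, -0.1, -0.1]
opening: 0.622
```

Run:
```python
from h import *
s=env.state();print(s['eef_pos'],s['tcp_rot'],s['opening']*95,s['t'])
move([470.4,-370.7,110],0)
```

```text
[ 425.46451711 -221.1591734     5.53704374] [ 3.14149273e+00 -5.19187658e-05 -1.13509937e-03] 59.050670785698344 52.45
move [  45.1  149.5 -104.4] [ 0.01 -0.   -0.07]
```

Call:
arm_command(
  motion=[-1,0,0,-25,0,0,0,-1,2,5,-60,0,0,0,-1,9,30,-95,0,0,0,-1,20,65,-104.4,0,0,0,-1,31,104,-104.4,0,0,0,-1,40,132,-104.4,0,0,0,-1,44,146,-104.4,0,0,0,-1,45,149.5,-104.4,0,0,0,-1,45,149.5,-104.4,0,0,0,-1,45,149.5,-104.4,0,0,0,-1,45,149.5,-104.4,0,0,0],
)

```text
t: 53.55
eef_pos: [470.2, -369.6, 110.1]
tcp_rot: [-3.141, 0.0, 0.0]
ft_force: [0.3, -0.4, -0.8]
opening: 0.621
```

Run:
```python
from h import *
n='wrist';p,d=env.read_camera(n); X,_,_=cloud(n,p,d);discs(X,p,d)
s=env.state();print(s['eef_pos'],s['tcp_rot'],s['opening']*95,s['t'])
move([470.4,-370.7,42.5],0)
```

```text
disc [ 358.8 -320.7] 26.6 z 16.2 [ 92 108  72  72]
disc [ 470.9 -367.1] 25.7 z 36.1 [246 183  73  34]
[ 470.32514989 -369.80536163  110.10501322] [-3.14153281e+00  7.42465220e-05  1.02368517e-04] 58.947538064240966 53.6
move [ 0.1  0.9 67.6] [-0.    0.    0.01]
```

Call:
arm_command(
  motion=[-1,0.1,0.6,25,0,0,0,-1,0.1,0.6,48,0,0,0,-1,0.1,0.6,61,0,0,0,-1,0.1,0.6,65,0,0,0,-1,0.1,0.6,67,0,0,0,-1,0.1,0.6,67.6,0,0,0,-1,0.1,0.6,67.6,0,0,0,-1,0.1,0.6,67.6,0,0,0],
)

```text
t: 54.4
eef_pos: [470.7, -371.5, 43.0]
tcp_rot: [3.141, -0.001, -0.001]
ft_force: [0.5, -0.3, -0.5]
opening: 0.624
```

Run:
```python
from h import *
s=env.state();print(s['eef_pos'],s['ft_force'])
move([470.4,-370.7,41.3],0)
```

```text
[ 470.65159921 -371.49368426   43.00515768] [ 0.53298629 -0.26202269 -0.46599781]
move [-0.3 -0.8  1.7] [ 0.05 -0.04 -0.04]
```

Call:
arm_command(
  motion=[-1,-0.2,-0.6,1.5,0,0,0,-1,-0.2,-0.6,1.5,0,0,0,-1,-0.2,-0.6,1.5,0,0,0,-1,-0.2,-0.6,1.5,0,0,0],
)

```text
t: 54.8
eef_pos: [470.5, -371.0, 41.5]
tcp_rot: [3.141, -0.001, -0.001]
ft_force: [0.1, -0.2, 6.4]
opening: 0.627
```

Call:
arm_command(
  motion=[0.68,0,0,0,0,0,0,0.68,0,0,0,0,0,0,0.68,0,0,0,0,0,0,0.68,0,0,-20,0,0,0,0.68,0,0,-50,0,0,0,0.68,0,0,-72,0,0,0,0.68,0,0,-80,0,0,0,0.68,0,0,-80,0,0,0,0.68,0,0,-80,0,0,0],
)

```text
t: 55.7
eef_pos: [469.9, -370.4, 119.9]
tcp_rot: [-3.141, 0.001, -0.001]
ft_force: [-0.3, -0.8, -0.4]
opening: 0.837
```

Run:
```python
from h import *
n='wrist';p,d=env.read_camera(n); X,_,_=cloud(n,p,d);discs(X,p,d)
cv2.imwrite('pics/w21.png',p[...,::-1])
s=env.state();print(s['eef_pos'],s['tcp_rot'],s['opening']*95,s['t'])
move([358.7,-320.6,120],0)
```

```text
disc [ 358.4 -320.7] 26.5 z 16.0 [ 99 107  70  70]
disc [ 470.  -370.5] 26.4 z 51.8 [245 184  75  71]
[ 469.86257848 -370.34069661  119.6212678 ] [-3.14043571e+00  1.21140223e-03 -7.39211753e-04] 79.76632784237158 55.75
move [-111.2  -49.7   -0.2] [-0.07  0.07 -0.04]
```

View pics/w21.png

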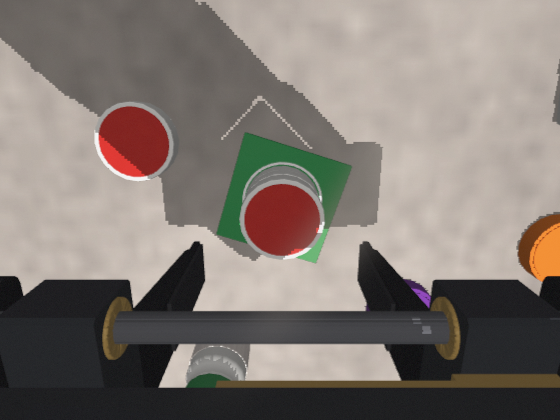

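Call:
arm_command(
  motion=[0.68,-25,-11,0,0,0,0,0.68,-60,-27,0,0,0,0,0.68,-92,-41,0,0,0,0,0.68,-108,-48,0,0,0,0,0.68,-111.5,-50,0,0,0,0,0.68,-111.5,-50,0,0,0,0,0.68,-111.5,-50,0,0,0,0,0.68,-111.5,-50,0,0,0,0],
)

```text
t: 56.55
eef_pos: [359.5, -321.0, 120.6]
tcp_rot: [3.141, -0.0, -0.0]
ft_force: [0.1, 0.5, -0.1]
opening: 0.841
```

Run:
```python
from h import *
n='wrist';p,d=env.read_camera(n); X,_,_=cloud(n,p,d);discs(X,p,d)
s=env.state();print(s['eef_pos'],s['tcp_rot'],s['opening']*95,s['t'])
move([358.6,-320.7,5],0)
```

```text
disc [ 358.2 -320.7] 26.4 z 16.1 [248 173  65  63]
disc [ 470.8 -365.1] 25.5 z 52.0 [399 251  68  57]
[ 359.39245559 -320.87414272  120.57416231] [ 3.14154293e+00 -1.41740157e-05 -2.74324350e-04] 79.80532037453908 56.6
move [ -0.8  -0.2 115.6] [ 0.   -0.   -0.02]
```

Call:
arm_command(
  motion=[0.68,-0.8,-0.2,40,0,0,0,0.68,-0.8,-0.2,80,0,0,0,0.68,-0.8,-0.2,103,0,0,0,0.68,-0.8,-0.2,113,0,0,0,0.68,-0.8,-0.2,115.2,0,0,0,0.68,-0.8,-0.2,115.2,0,0,0,-1,-0.8,-0.2,115.2,0,0,0,-1,-0.8,-0.2,115.2,0,0,0,-1,-0.8,-0.2,115.2,0,0,0,-1,-0.8,-0.2,115.2,0,0,0],
)

```text
t: 57.6
eef_pos: [358.2, -320.7, 6.3]
tcp_rot: [3.141, -0.001, -0.001]
ft_force: [0.3, 1.1, 7.2]
opening: 0.626
```

Call:
arm_command(
  motion=[0.68,0,0,0,0,0,0,0.68,0,0,0,0,0,0,0.68,0,0,0,0,0,8,0.68,0,0,0,0,0,16,0.68,0,0,0,0,0,24,0.68,0,0,0,0,0,32,0.68,0,0,0,0,0,40,0.68,0,0,0,0,0,48,0.68,0,0,0,0,0,56,0.68,0,0,0,0,0,64,0.68,0,0,0,0,0,72,0.68,0,0,0,0,0,80,0.68,0,0,0,0,0,87,0.68,0,0,0,0,0,90,0.68,0,0,0,0,0,90,-1,0,0,0,0,0,90,-1,0,0,0,0,0,90,-1,0,0,0,0,0,90,-1,0,0,0,0,0,90],
)

```text
t: 59.5
eef_pos: [358.0, -320.4, 5.6]
tcp_rot: [-3.142, -0.0, -1.571]
ft_force: [-0.2, 0.4, -0.2]
opening: 0.623
```

Run:
```python
from h import *
s=env.state();print(s['eef_pos'],s['tcp_rot'],s['opening']*95,s['t'])
move([470.4,-370.7,125],np.radians(-90))
```

```text
[ 357.97747784 -320.42719346    5.64075698] [-3.14153976e+00 -1.09977210e-04 -1.57100993e+00] 59.207499440278106 59.5
move [  50.3 -112.4 -119.3] [-0.   -0.01 -0.01]
```

Call:
arm_command(
  motion=[-1,0,0,-25,0,0,0,-1,0,0,-60,0,0,0,-1,0,0,-95,0,0,0,-1,6,-14,-115,0,0,0,-1,20,-45,-119.3,0,0,0,-1,35,-79,-119.3,0,0,0,-1,46,-103,-119.3,0,0,0,-1,50,-111,-119.3,0,0,0,-1,50.3,-112.4,-119.3,0,0,0,-1,50.3,-112.4,-119.3,0,0,0,-1,50.3,-112.4,-119.3,0,0,0,-1,50.3,-112.4,-119.3,0,0,0],
)

```text
t: 60.7
eef_pos: [469.6, -370.6, 125.1]
tcp_rot: [3.141, 0.0, -1.572]
ft_force: [0.3, -0.6, -0.3]
opening: 0.621
```

Run:
```python
from h import *
n='wrist';p,d=env.read_camera(n)
cv2.imwrite('pics/w22.png',p[...,::-1])
s=env.state();print(s['eef_pos'],s['tcp_rot'],s['opening']*95,s['t'])
move([470.4,-370.7,58.6],np.radians(-90))
```

```text
[ 469.7779869  -370.65296456  125.16709772] [ 3.14158164e+00 -6.34547053e-05 -1.57185411e+00] 59.16113787458446 60.75
move [ 0.  -0.6 66.6] [ 0.   -0.   -0.06]
```

View pics/w22.png

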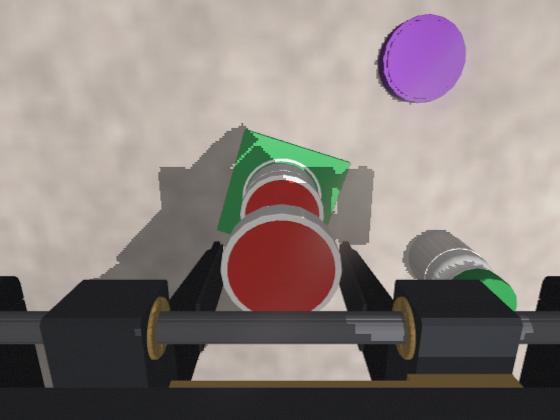

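Call:
arm_command(
  motion=[-1,0,-0.4,25,0,0,0,-1,0,-0.4,48,0,0,0,-1,0,-0.4,60,0,0,0,-1,0,-0.4,64,0,0,0,-1,0,-0.4,66,0,0,0,-1,0,-0.4,66.6,0,0,0,-1,0,-0.4,66.6,0,0,0,-1,0,-0.4,66.6,0,0,0],
)

```text
t: 61.55
eef_pos: [470.9, -371.0, 59.0]
tcp_rot: [-3.141, -0.001, -1.571]
ft_force: [-0.4, 0.8, -0.5]
opening: 0.624
```

Run:
```python
from h import *
s=env.state();print(s['eef_pos'],s['ft_force'])
move([470.4,-370.8,57.4],np.radians(-90))
```

```text
[ 470.93782675 -370.98098569   59.00601846] [-0.40393701  0.76879416 -0.49218534]
move [-0.2  0.5  1.6] [-0.04 -0.05 -0.04]
```

Call:
arm_command(
  motion=[-1,-0.1,0.4,1.5,0,0,0,-1,-0.1,0.4,1.5,0,0,0,-1,-0.1,0.4,1.5,0,0,0,-1,-0.1,0.4,1.5,0,0,0],
)

```text
t: 61.95
eef_pos: [470.7, -370.9, 57.6]
tcp_rot: [-3.141, -0.001, -1.572]
ft_force: [-1.1, 1.0, 5.1]
opening: 0.623
```

Call:
arm_command(
  motion=[0.68,0,0,0,0,0,0,0.68,0,0,0,0,0,0,0.68,0,0,0,0,0,0,0.68,0,0,-20,0,0,0,0.68,0,0,-60,0,0,0,0.68,0,0,-100,0,0,0,0.68,0,0,-130,0,0,0,0.68,0,0,-140,0,0,0,0.68,0,0,-140,0,0,0,0.68,0,0,-140,0,0,0,0.68,0,0,-140,0,0,0],
)

```text
t: 63.05
eef_pos: [469.9, -370.3, 195.1]
tcp_rot: [3.14, 0.002, -1.572]
ft_force: [-0.6, 0.7, 0.1]
opening: 0.841
```

Run:
```python
from h import *
n='wrist';p,d=env.read_camera(n); X,_,_=cloud(n,p,d);discs(X,p,d);pad(X,p,d)
cv2.imwrite('pics/w23.png',p[...,::-1])
s=env.state();print(s['eef_pos'],s['tcp_rot'],s['opening']*95,s['t'])
p,d=env.read_camera('scene'); X,_,_=cloud('scene',p,d);discs(X,p,d)
cv2.imwrite('pics/s23.png',cv2.resize(p[100:400,90:450],(720,600),interpolation=cv2.INTER_CUBIC)[:,:,::-1])
p,d=env.read_camera('side'); 
cv2.imwrite('pics/d23.png',p[:,:,::-1])
```

```text
disc [ 470.8 -370.6] 26.4 z 68.2 [252 165  61  59]
pad ((470.6434326171875, -370.73870849609375), (88.32080841064453, 89.02574157714844), 72.58253479003906) 2787
ring ((471.0560607910156, -373.6001892089844), 34.41907501220703) ((458.6152038574219, -370.0292053222656), (70.88735961914062, 87.97208404541016), 85.65861511230469) 122
[ 469.96531819 -370.35242662  195.25468974] [ 3.13977853e+00  1.72547852e-03 -1.57151818e+00] 80.05508549219469 63.1
disc [ 469.5 -370.9] 26.3 z 68.5 [178 269  21  16]
```

View pics/w23.png

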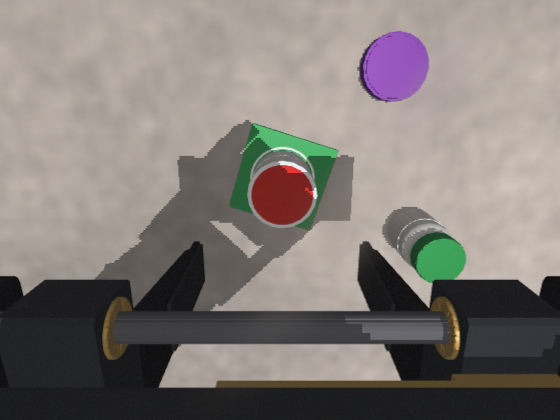

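View pics/s23.png

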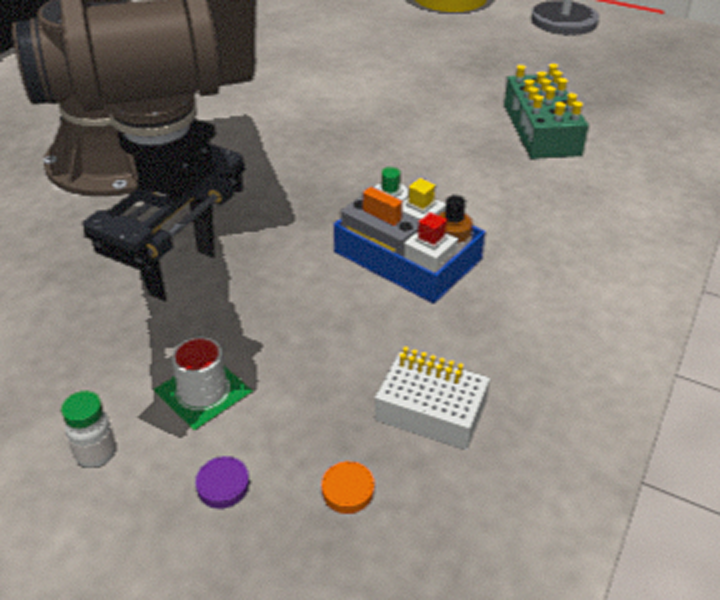

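View pics/d23.png

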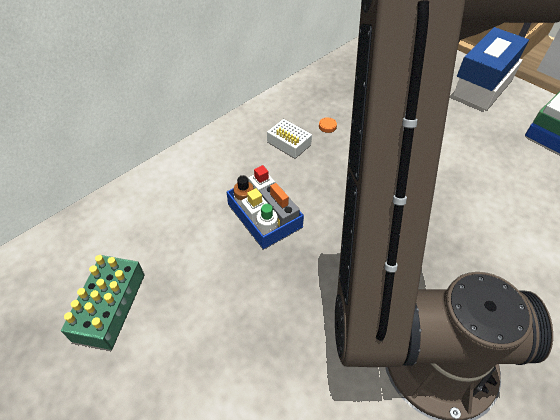

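Call:
arm_command(
  motion=[0.68,0,0,0,0,0,0,0.68,0,0,0,0,0,0,0.68,0,0,0,0,0,0,0.68,0,0,0,0,0,0,0.68,0,0,0,0,0,0,0.68,0,0,0,0,0,0,0.68,0,0,0,0,0,0,0.68,0,0,0,0,0,0],
)

```text
t: 64.0
eef_pos: [470.3, -370.7, 196.9]
tcp_rot: [-3.142, -0.0, -1.572]
ft_force: [-0.1, 0.9, -0.3]
opening: 0.842
```

Run:
```python
from h import *
n='wrist';p,d=env.read_camera(n); X,_,_=cloud(n,p,d);discs(X,p,d)
p,d=env.read_camera('scene'); X,_,_=cloud('scene',p,d);discs(X,p,d)
cv2.imwrite('pics/s24.png',cv2.resize(p[180:320,140:360],None,fx=3,fy=3,interpolation=cv2.INTER_CUBIC)[:,:,::-1])
```

```text
disc [ 470.6 -370.5] 26.3 z 68.1 [251 166  61  59]
disc [ 471.5 -370. ] 26.0 z 68.5 [178 269  21  16]
```

View pics/s24.png

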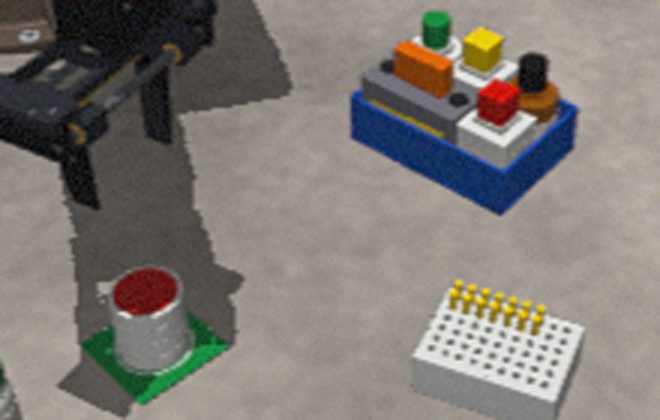

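```bash
python3 -c "
from cell import env
print(env.job_done())"
```

```text
the job is handed in; nothing more can be done
None
```

I packed the cartridge, both bottles and both jars upright in the blue box. After that I stacked all four red-topped dishes in one pile in the ring on the green pad, and handed the job in at about 64 s of the 210 s allowed.

- **Dish pile:** the last wrist view put its top at (470.6, -370.5) mm and z 68.1 mm. The pad centre measured (470.6, -370.7) mm, and four dishes on the pad should reach z 68. The pile looks straight and did not move over about 1 s of waiting with the gripper clear.
- **Box:** the red, black and yellow caps last read about 114 mm high, and the green one the same when it was placed, against 115 mm expected. I checked the cartridge in the box by eye only, and it looks level and upright.
- **Left in place:** I never moved near the tube rack, wash bottle or tip box, and they look unmoved. The orange and purple discs were not touched either.
- **Disagreements:** the scene and side cameras differed by up to about 6 mm, so I placed by the wrist camera. In the last wrist view the ring was partly hidden by the pile and its circle fit was unusable, so I compared the pile with the pad outline instead.
- **Knocked dish:** I did not see any dish get knocked aside.

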